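# Shut off and padlock the bench air isolator

### The arm

A 6-joint arm with a two-finger parallel gripper is mounted at the origin on the work surface. World frame = base frame: x ahead of the robot, y to its left, z up, the work surface at z = 0. Lengths are in m, angles in rad, forces in N, time in s.
With the tool pointing down it reaches from about 0.35 to 0.875 m from the base axis. Payload 4.2 kg.
Tool frame: the origin (TCP) lies midway between the tips of the shut fingers; the grasp point (between the pads) lies 19 mm behind it; z points along the fingers, y is the direction in which the jaws open and shut (so a half turn about z gives the same grasp; the last joint's range is limited). The gripper opens to 87 mm and grips with 3 to 60 N. Pads are 19 mm wide; open, the fingers measure 117 mm over their backs; the gripper's body (75 mm by 190 mm) begins 51 mm behind the grasp point.
Start: joints at [1.472, 0.385, 0.008, 0, -1.194, -0.259], TCP at [0.219, 0.585, 0.194] pointing down, gripper open.
Joint ranges: [-3.14, 3.14], [-1.21, 2.06], [-1.07, 1.41], [-3.16, 2.05], [-2.99, -0.16], [-3.1, 3.1]. Speed limits (rad/s): [2.79, 2.79, 3.14, 3.14, 3.14, 3.14].

### API

Orientations are given as [roll, pitch, yaw] about the fixed x, y, z axes, in that order (R = Rz(yaw) Ry(pitch) Rx(roll)).
In Python, from plant import get_obs, read_camera, get_calibration, sign_off, outline_of, place_of gives the robot as it stands.
- The arm moves only by the tool jog_arm, never from a script. Its argument "deltas" is a list of rows, each a list of 7 numbers: the turn, a rotation vector about the tool's x, y, z in units of 5 degrees (1.0 is 5 degrees), then the shift along the tool's x, y, z in units of 25 mm (1.0 is 25 mm), then the closure, from 0 (fully open) to 1 (shut). A call has 1 to 12 rows; each row shifts and turns the commanded pose from where the row before left it, along the tool's axes as they then stand; what a row does not reach is not made up. A row lasts 1/10 s, in which the tool goes at most 50 mm and 8.59 degrees, less where a joint would pass 70% of its speed; a pose out of reach is approached as far as the arm can. A call is refused whole if a number of a shift passes 1 or a number of a turn 1, either way. A call with a gripper value outside its range is refused whole. The fingers move at their own pace and stop on an object; "grip_force" is the grip in N (left out, the last holds). Time passes only in rows, so rows that do not move let the fingers close. It gives the time, the measured TCP pose, the force and the opening at its end, in the units of the state.
- get_obs(): the state, without advancing time (a new reading comes with each control period).
- read_camera(name): name is "side" or "top"; returns the picture (480x640x3 uint8, red, green, blue); there is no depth.
- get_calibration(name): a dict with "intrinsics" (3x3 intrinsics, pixels), "k1" (the pictures are not rectified: a ray, as slopes to the right and down, at radius r is drawn at 1 + k1 r^2 times it, then the intrinsics apply), "xyz" and "attitude" of the camera in the world. Camera axes: x right, y down, z forward; pixel columns grow to the right and rows downward; lengths in m; the calibration is good to about 2 mm. A picture is of the moment at which its call begins. get_calibration takes no time and is no camera call.
- sign_off(): hands the job in, once; it reports no verdict.
Trained networks look in the newest picture that a camera, given by its name, has taken for a name from the list of things; names that differ only in an ending like _2 or _b are one class to them, and where a whole thing is asked for, a point or a joint stands for the part that bears it (a point fixed in the world has none). Each returns a list of dicts, best first, with "score" (0 to 1); they miss things now and then, are a little off and sometimes report something else, mostly with a low value. They report only what shows in the picture. A call takes as long as a camera call. They do not tell look-alikes from the thing itself.
- outline_of(name, camera): "region" (480x640 bool, what is visible of it).
- place_of(name, camera): "location" ([x, y, z] in m, in the coordinates of the camera as it stood for that picture, good to about 4 mm: a listed point, or the origin of a listed thing).
The state is a dict: "t": time; "joint_positions": joint angles; "qvel": joint speeds; "effort": joint torques, N m; "eef_pos": TCP position; "eef_rot": TCP orientation; "force": force on the tool from outside, world axes, zero at the start; "moment": the same for the moment, N m; "finger_gap": opening from 0.0 (shut) to 1.0 (fully open).
Only numpy, scipy, OpenCV 4.12 (cv2) and the standard library are available. Lean on these libraries where they do the work, as an engineer would, in place of code of your own. Each camera call takes 0.05 s, during which the arm holds its last target. There are 200 camera calls.

### The job

Isolate the air supply to the triaxial rig: swing the yellow valve lever clockwise to off, so that its padlock hole lines up with the hole in the fixed red lug under it, then lock it there with the red padlock lying on the bench. The free leg of the shackle goes down through both holes, with the padlock standing upright on the bench under the lug, and the shackle is pushed fully home. Leave the other things on the bench where they are.

Things in the scene. Friction and masses are not known exactly. Their poses are not given: they have to be found in the camera images.
- lever (a joint): Ball-valve lever turning about the upright valve stem, in rad: 0 = on (lever along the pipe), grows clockwise seen from above, 1.571 = off (lever square to the pipe, its hole exactly over the lug's hole). The stop is worn: it can be pushed past off to 1.69. It stays where it is left; turning it takes about 0.45 N m (4 N at the grip).
- valve_axis (a point): On the valve stem's axis, 55 mm above the bench, fixed to the bench air manifold; the stem's end reaches 66 mm above the bench. Axes of the manifold: y along the pipe (at on the lever points to -y), -x is where the lever points at off and where the lug sticks out, z up.
- lever_grip (a point): Middle of the yellow lever sleeve, 125 mm from the stem axis, 53 mm above the bench. x points outwards along the lever, z up. The sleeve is 80 long, 22 wide and 14 mm high (46 to 60 mm above the bench) with free space at both sides; under it, at on, only the pipe (top 38 mm).
- lever_hole (a point): Centre of the padlock hole (16 mm) in the lever, on its upper face 55.5 mm above the bench, 55 mm from the stem axis. The lever here is a flat steel strip 30 mm wide and 3.5 mm thick (52 to 55.5 mm above the bench), from 32 to 82 mm from the axis.
- lug_hole (a point): Centre of the padlock hole (16 mm) in the fixed red lug, on its upper face, 50.5 mm above the bench, 55 mm from the stem axis on the manifold's -x side. The lug is 30 mm wide across the manifold's y and 3.5 mm thick (47 to 50.5 mm above the bench), ends 75 mm from the axis, with only bare bench under it.
- padlock_mid (a point): Centre of the red padlock body, lying flat on the bench at the start, shackle open and pointing roughly to the left (+y). x points from base to crown, y across the body to the side of the free (toe) leg, z through the thickness (up at the start). Body 42 (x) x 50 (y) x 26 (z) mm: the base is 21 mm from this point. About 0.29 kg in all. With x up it is upright; it stands safely on its base.
- toe_tip (a point): End of the shackle's free (toe) leg, on its axis: y = +16 mm from the padlock's centre line, 40 mm from padlock_mid along x when open (61 mm above the base, 19 mm clear of the body's top). The leg is an 8 mm rod. Axes as padlock_mid.
- crown (a point): Outermost point of the shackle's bow, on the padlock's centre line: 106 mm from the base when open, 84 mm when closed. The shackle is an 8 mm steel rod in the x-y plane at mid thickness: a U whose bow is a half circle of 16 mm centre-line radius; the fixed (heel) leg enters the body at y = -16 mm. It does not swivel. Axes as padlock_mid.
- shackle (a joint): How far the shackle is pushed into the body, in m: 0 = open (as at the start), 0.022 = fully home, the toe leg in its hole in the body. It slides stiffly (about 7 N) without a spring and stays where it is left.
- manifold: The fixed manifold, origin on the bench under the stem, axes as valve_axis. Steel pipe 27 mm above the bench (radius 11; valve body 17) on a base plate 8 mm thick, x -29 to 37 mm, y -185 to 175 mm. On the -y side pipe clamps reach 41 mm above the bench; at y = 90 mm stands a round gauge (top 114 mm), at y = 140 mm a regulator with a blue knob (top 84 mm).
- core_a: Grey rock core standing on end, 38 mm diameter, 76 mm high; bystander. Origin under its centre.
- core_b: White rock core standing on end, 50 mm diameter, 100 mm high; bystander. Origin under its centre.
- union: Brass hexagon pipe fitting standing on end, 30 mm wide, 26 mm high; bystander. Origin under its centre.
- wrench: Spanner lying flat, about 180 mm long; bystander.
- screwdriver: Screwdriver lying flat, about 200 mm long; bystander.
- tape_roll: White ring of thread tape lying flat, 54 mm diameter, 13 mm high; bystander. Origin under its centre.
- stretcher: Aluminium membrane-stretcher tube standing on end, 48 mm diameter, 110 mm high; bystander. Origin under its centre.
- porous_stone: Brown porous disc lying flat, 50 mm diameter, 8 mm high; bystander. Origin under its centre.
- bench_mid (a point): A fixed point on the bench's bare steel top, in the middle of the working area. Fixed equipment stands round the edge: an oscilloscope (160 mm high) beyond x = 0.79 m on the right, a blue tray of rock cores (105 mm) beyond x = 0.77 m on the left, a toolbox (170 mm) beyond y = -0.56 m, a flat keyboard beyond y = 0.52 m and a grey power supply (115 mm) beyond y = 0.61 m.
Mind the look-alikes: they are no part of the job. Leave any green look-alike of the part that bears padlock_mid alone.

How it is judged:
On the way:
1. the lever is at off, its hole over the lug's hole (within 0.03 rad) (value of joint lever between 1.541 and 1.601 rad), for 0.2 s.
At the end, for the whole second after the job is handed in: The lever is at off within 0.035 rad; the padlock stands upright (within 0.15 rad) on the bench under the lug; its toe leg passes down through the holes of lever and lug, and the shackle is pushed home to within 3 mm (value of joint lever between 1.536 and 1.606 rad and value of joint shackle above 0.019 m and horizontal distance between toe_tip and lug_hole below 0.007 m and horizontal distance between toe_tip and lever_hole below 0.007 m and z of toe_tip in the frame of lug_hole below -0.006 m and angle between padlock_mid's own x axis and vertical below 0.15 rad and height (world z) of padlock_mid below 0.024 m); the robot touches nothing.
It fails at once if one of the loose bystanders (rock cores, brass fitting, spanner, screwdriver, tape roll, tube, porous disc) is moved more than 25 mm (distance of any of core_a, core_b, union, wrench, screwdriver, tape_roll, stretcher, porous_stone from where it was at the start of the episode above 0.025 m).
It also fails if it takes over 72 s, if anything falls off the work surface, if the arm or the gripper's body presses on something with over 40 N, if the wrist force passes 120 N, or if a joint passes its speed limit or range.

## Working session

There is one attempt and no reset: what is moved stays moved. The work goes in short steps, Python scripts to look and compute and a tool call to move; the robot and the scene stay as the last step left them, time stands still between calls to the robot, and variables do not carry over. Pictures are saved under pics/ and viewed, about 8 in all and at most 12, crops included, and the job is handed in when it is done.

Besides the shell and the picture viewer there is one more tool, called after "Emit:" by a JSON object that holds its "api" and its "payload". jog_arm: Moves the arm, as the interface text tells. Its arguments: {"type":"object","properties":{"deltas":{"type":"array"},"grip_force":{"type":"number"}},"required":["deltas"]}

```bash
mkdir -p pics; ls; cat > h.py <<'E'
import numpy as np,cv2
from scipy.spatial.transform import Rotation as R
from plant import *
def cam(n):
    c=get_calibration(n); return c,np.array(c["xyz"]),c["attitude"]
def Rm(a):
    a=np.array(a); return a if a.shape==(3,3) else R.from_euler('xyz',a).as_matrix()
def w(n,p):
    c,x,a=cam(n); return Rm(a)@np.array(p)+x
def pix(n,P):
    c,x,a=cam(n); q=Rm(a).T@(np.array(P)-x); s=q[:2]/q[2]; s=s*(1+c["k1"]*(s@s)); K=np.array(c["intrinsics"]); return (K@[s[0],s[1],1])[:2]
def ray(n,uv,z):
    "world point at height z seen at pixel uv"
    c,x,a=cam(n); K=np.array(c["intrinsics"]); d=np.linalg.solve(K,[uv[0],uv[1],1])[:2]; s=d.copy()
    for _ in range(20): s=d/(1+c["k1"]*(s@s))
    v=Rm(a)@[s[0],s[1],1]; return x+v*(z-x[2])/v[2]
def snap(n,f):
    im=read_camera(n); cv2.imwrite('pics/'+f,im[:,:,::-1]); return im
E
python3 - <<'E'
from h import *
np.set_printoptions(precision=4,suppress=True)
for n in("top","side"):
    print(n,get_calibration(n)); snap(n,n+'0.png')
    for k in["valve_axis","lever_grip","lever_hole","lug_hole","padlock_mid","toe_tip","crown","core_a","core_b","union","wrench","screwdriver","tape_roll","stretcher","porous_stone"]:
        for d in place_of(k,n)[:3]:
            p=w(n,d["location"]); print(k,round(d["score"],2),p,pix(n,p).round())
o=get_obs();print(o)
E
```

```text
pics
top {'intrinsics': array([[472.3148,   0.    , 309.9875],
       [  0.    , 472.3148, 245.1207],
       [  0.    ,   0.    ,   1.    ]]), 'k1': -0.008517735964622608, 'xyz': array([0.4222, 0.017 , 1.1963]), 'attitude': array([-3.0462,  0.0036, -1.5808])}
valve_axis 0.92 [ 0.6201 -0.1155  0.0553] [365. 208.]
valve_axis 0.55 [ 0.5259 -0.3483  0.0014] [455. 248.]
lever_grip 0.6 [ 0.5849 -0.2397  0.0537] [416. 222.]
lever_hole 0.91 [ 0.6051 -0.1682  0.0537] [387. 214.]
lug_hole 0.73 [ 0.5705 -0.1121  0.0561] [364. 229.]
padlock_mid 0.95 [0.4963 0.2651 0.0121] [213. 262.]
toe_tip 0.72 [0.4595 0.2877 0.0171] [203. 276.]
crown 0.7 [0.4469 0.3353 0.0184] [184. 282.]
crown 0.48 [0.5551 0.1495 0.0115] [259. 238.]
core_a 0.97 [ 0.4499 -0.3164 -0.    ] [444. 278.]
core_a 0.18 [0.5789 0.4252 0.0007] [151. 230.]
core_b 0.97 [ 0.4499 -0.3164 -0.    ] [444. 278.]
core_b 0.18 [0.5789 0.4252 0.0007] [151. 230.]
union 0.68 [0.4608 0.4272 0.0038] [149. 277.]
union 0.38 [0.5787 0.4278 0.0034] [150. 230.]
wrench 0.59 [ 0.5296 -0.3464  0.0018] [454. 246.]
wrench 0.57 [0.4604 0.4266 0.0032] [149. 277.]
[... 1591 characters left out ...]
.3886 -0.4474  0.001 ] [390. 167.]
tape_roll 0.65 [ 0.5804  0.4249 -0.0018] [295. 387.]
tape_roll 0.5 [ 0.5478 -0.0005  0.002 ] [328. 254.]
stretcher 0.8 [ 0.6064 -0.3855  0.0025] [319. 173.]
porous_stone 0.75 [ 0.4461 -0.0482  0.006 ] [368. 243.]
{'t': 1.6, 'joint_positions': array([ 1.4716,  0.3847,  0.0079,  0.    , -1.194 , -0.2586]), 'qvel': array([0.0004, 0.0012, 0.0005, 0.0004, 0.0002, 0.0006]), 'effort': array([ -0.0001, -39.0455,  18.7627,   4.2246,   0.0155,  -0.    ]), 'eef_pos': array([0.2189, 0.5854, 0.1935]), 'eef_rot': array([ 3.1416, -0.    , -0.3578]), 'force': array([ 0.6984, -1.1485,  0.1436]), 'moment': array([ 0.0211, -0.0177,  0.0611]), 'finger_gap': 1.0015958387390704}
```

View pics/top0.png

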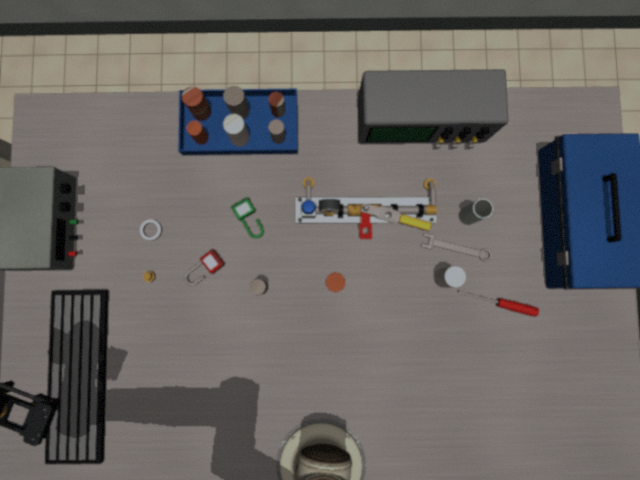

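```bash
python3 - <<'E'
import cv2,numpy as np
a=cv2.imread('pics/side0.png')[200:350,230:430]; b=cv2.imread('pics/top0.png')[190:310,160:320]
a=cv2.resize(a,(800,600),interpolation=cv2.INTER_CUBIC)
b=cv2.resize(b,(800,600),interpolation=cv2.INTER_CUBIC)
cv2.imwrite('pics/c1.png',a);cv2.imwrite('pics/c2.png',b)
E
```

```text
(no output)
```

View pics/c2.png

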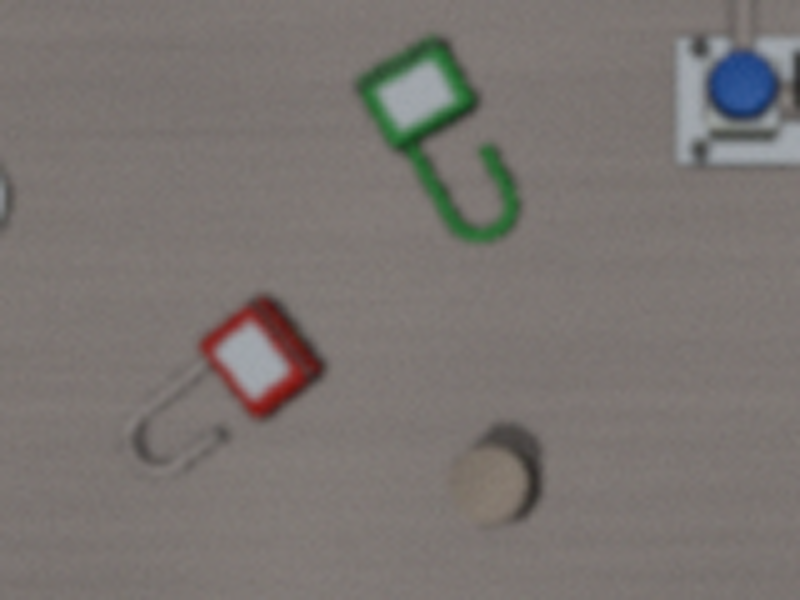

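View pics/side0.png

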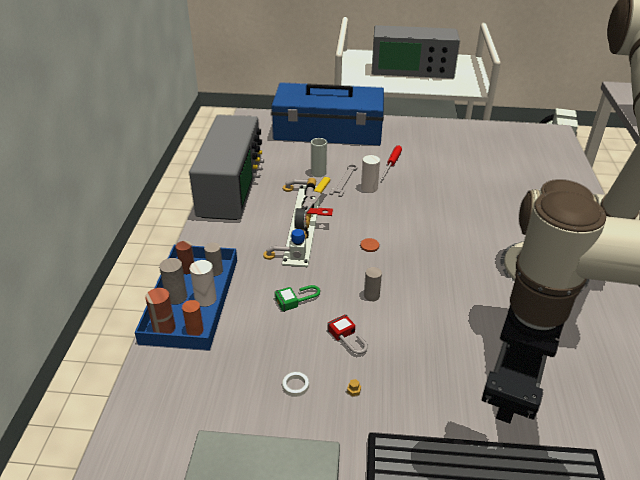

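The red padlock is at top (212,262) / side (342,327). Its green look-alike is at top (243,208) / side (290,297). The task asks for the red one with the steel shackle, and the enlarged crop confirms the one at (212,262). The lever (yellow sleeve, top (416,222)) is near "on", and the lug is at top (365,228).

Next I'll measure the manifold's yaw and refine positions.

```bash
cat >> h.py <<'E'
def rows(p,Rt,n=None,cur=None,turn_first=False):
    "suggest rows from the current (or given) pose to target"
    o=get_obs(); p0,R0=cur if cur else (np.array(o["eef_pos"]),Rm(o["eef_rot"]))
    rv=R.from_matrix(R0.T@Rt).as_rotvec(); d=np.array(p)-p0
    m=int(np.ceil(max(np.abs(d).sum()/.024*.8,np.abs(rv).max()/np.radians(5),1))) if n is None else n
    Rc=R0.copy(); out=[]; st=R.from_rotvec(rv/m).as_matrix()
    for i in range(m):
        if turn_first: Rc=Rc@st
        out.append(np.r_[rv/m/np.radians(5),Rc.T@(d/m)/.025])
        if not turn_first: Rc=Rc@st
    return np.array(out)
E
python3 - <<'E'
from h import *
np.set_printoptions(precision=4,suppress=True)
im=snap("top","t1.png")
m=outline_of("manifold","top")
r=[d for d in m]
print([(d["score"],d["region"].sum()) for d in r])
# white plate pixels
hsv=cv2.cvtColor(im,cv2.COLOR_RGB2HSV)
w8=((hsv[...,2]>150)&(hsv[...,1]<40)).astype(np.uint8); w8[:185]=0;w8[235:]=0;w8[:,:285]=0;w8[:,445:]=0
ys,xs=np.nonzero(w8); P=np.array([ray("top",(u,v),.008)[:2] for u,v in zip(xs,ys)])
rc=cv2.minAreaRect((P*1000).astype(np.float32));print(rc,cv2.boxPoints(rc))
# edges: robust line fit top/bottom per column
for f in(min,max):
    pts=[]
    for u in range(295,440):
        c=ys[xs==u]
        if len(c): pts.append(ray("top",(u,f(c)),.008)[:2])
    pts=np.array(pts,np.float32)
    l=cv2.fitLine(pts,cv2.DIST_HUBER,0,1e-3,1e-3).ravel();print(l,np.degrees(np.arctan2(l[0],l[1])))
ye=((hsv[...,0]>22)&(hsv[...,0]<35)&(hsv[...,1]>150)).astype(np.uint8); ye[:,:395]=0;ye[:205]=0;ye[235:]=0;ye[:,440:]=0
ys,xs=np.nonzero(ye);P=np.array([ray("top",(u,v),.06)[:2] for u,v in zip(xs,ys)],np.float32);rc=cv2.minAreaRect(P*1000);print("sleeve",rc,P.mean(0),len(P))
red=((hsv[...,1]>150)&((hsv[...,0]<8)|(hsv[...,0]>172))).astype(np.uint8)
g=red.copy();g[:,:350]=0;g[:,380:]=0;g[:205]=0;g[250:]=0
ys,xs=np.nonzero(g);P=np.array([ray("top",(u,v),.0505)[:2] for u,v in zip(xs,ys)],np.float32);print("lug",cv2.minAreaRect(P*1000))
g=red.copy();g[:,:190]=0;g[:,230:]=0;g[:240]=0;g[280:]=0
ys,xs=np.nonzero(g);P=np.array([ray("top",(u,v),.026)[:2] for u,v in zip(xs,ys)],np.float32);print("pad",cv2.minAreaRect(P*1000))
E
```

```text
[(0.82, np.int64(4206))]
((625.6229248046875, -121.77961730957031), (353.4469909667969, 59.26329803466797), 89.39503479003906) [[ 594.127  -298.1804]
 [ 653.387  -298.8062]
 [ 657.1188   54.6212]
 [ 597.8588   55.2469]]
[ 0.0231 -0.9997  0.6511 -0.094 ] 178.67847
[ 0.0565 -0.9984  0.6023 -0.113 ] 176.76102
sleeve ((584.0524291992188, -235.23001098632812), (73.73546600341797, 18.270326614379883), 73.21412658691406) [ 0.5839 -0.2348] 223
lug ((578.7059326171875, -116.21617126464844), (26.86374282836914, 61.70353698730469), 88.84440612792969)
pad ((497.345703125, 263.6988525390625), (47.25371551513672, 37.94729995727539), 37.082637786865234)
```

```bash
python3 - <<'E'
from h import *
im=cv2.imread('pics/t1.png')
s=5; x0,y0=288,180
c=cv2.resize(im[y0:y0+64,x0:x0+160],(800,320),interpolation=cv2.INTER_CUBIC)
a=cv2.imread('pics/side0.png')[170:275,262:345]
a=cv2.resize(a,(474,600),interpolation=cv2.INTER_CUBIC)[:,:]
out=np.zeros((600,800,3),np.uint8)
c2=c.copy()
A=np.array([.6200,-.1165])
for yaw,col in((0,(0,0,255)),):
    f=lambda x,y,z:((pix("top",np.r_[A+[x*np.cos(yaw)-y*np.sin(yaw),x*np.sin(yaw)+y*np.cos(yaw)],z])-[x0,y0]+.5)*s).round().astype(int).tolist()
    q=np.array([f(-.029,-.185,.008),f(.037,-.185,.008),f(.037,.175,.008),f(-.029,.175,.008)]);cv2.polylines(c2,[q],True,col,1)
    q=np.array([f(-.0,-.015,.0505),f(-.075,-.015,.0505),f(-.075,.015,.0505),f(0,.015,.0505)]);cv2.polylines(c2,[q],True,(255,0,255),1)
    cv2.circle(c2,f(0,0,.066),3,(255,0,0),1)
out=np.vstack([c[:290],c2[:300]]);cv2.imwrite('pics/ov.png',out)
E
```

```text
(no output)
```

View pics/ov.png

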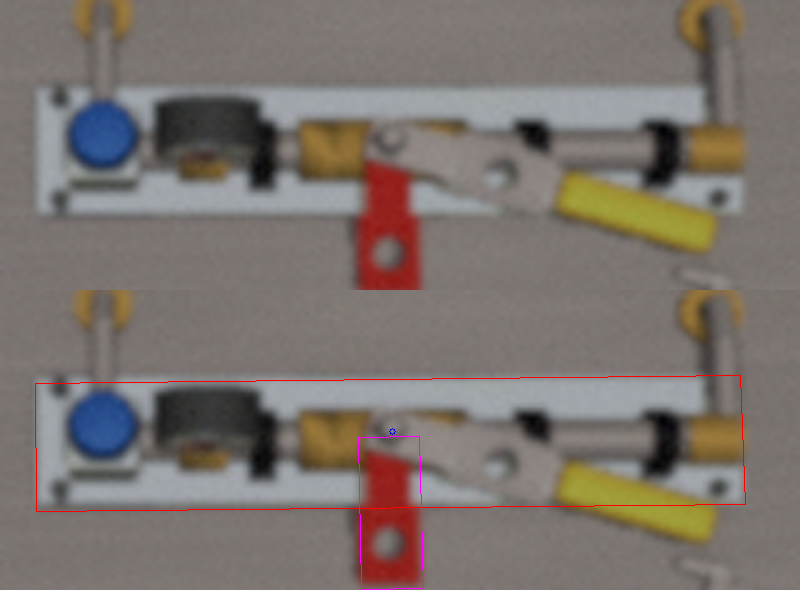

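Red outline = model at yaw 0. The plate's edges are level in the crop (88/213 at both ends), so the manifold yaw is about -0.011 rad. That puts the axis at about (0.621,-0.116) and the lever at about 0.28 rad, pointing along -1.864 rad in the world. The lug hole shows at crop (388,253). Moving to the lever.

Emit:
{"api": "jog_arm", "payload": {"deltas": [[0,0,0,0.97,0.985,0,0.4],[0,0,0,0.97,0.985,0,0.4],[0,0,0,0.97,0.985,0,0.4],[0,0,0,0.97,0.985,0,0.4],[0,0,0,0.97,0.985,0,0.4],[0,0,0,0.97,0.985,0,0.4],[0,0,0,0.97,0.985,0,0.4],[0,0,0,0.97,0.985,0,0.4],[0,0,0,0.97,0.985,0,0.4],[0,0,0,0.97,0.985,0,0.4],[0,0,0,0.97,0.985,0,0.4],[0,0,0,0.97,0.985,0,0.4]]}}

```text
t: 2.9
eef_pos: [0.3883, 0.2054, 0.1939]
eef_rot: [-3.141, -0.0, -0.357]
force: [-0.3, 0.6, -0.3]
finger_gap: 0.599
```

Emit:
{"api": "jog_arm", "payload": {"deltas": [[0,0,0,0.97,0.985,0,0.4],[0,0,0,0.97,0.985,0,0.4],[0,0,0,0.97,0.985,0,0.4],[0,0,0,0.97,0.985,0,0.4],[0,0,0,0.97,0.985,0,0.4],[0,0,0,0.97,0.985,0,0.4],[0,0,0,0.97,0.985,0,0.4],[0,0,0,0.97,0.985,0,0.4],[0,0,0,0.97,0.985,0,0.4],[0,0,0,0.97,0.985,0,0.4],[0,0,0,0.97,0.985,0,0.4],[0,0,0,0.97,0.985,0,0.4]]}}

```text
t: 4.1
eef_pos: [0.5575, -0.1734, 0.1937]
eef_rot: [-3.141, -0.0, -0.358]
force: [1.1, 0.2, 0.4]
finger_gap: 0.598
```

Emit:
{"api": "jog_arm", "payload": {"deltas": [[0,0,0,0.97,0.985,0,0.4],[0,0,0,0.97,0.985,0,0.4],[0,0,1,0,0,0.2,0.4],[0,0,1,0,0,0.2,0.4],[0,0,1,0,0,0.2,0.4],[0,0,1,0,0,0.2,0.4],[0,0,1,0,0,0.2,0.4],[0,0,1,0,0,0.2,0.4],[0,0,1,0,0,0.2,0.4],[0,0,1,0,0,0.2,0.4],[0,0,1,0,0,0.2,0.4],[0,0,1,0,0,0.2,0.4]]}}

```text
t: 5.3
eef_pos: [0.5852, -0.2351, 0.1434]
eef_rot: [-3.142, -0.0, -1.234]
force: [-0.7, -0.2, -0.2]
finger_gap: 0.6
```

Emit:
{"api": "jog_arm", "payload": {"deltas": [[0,0,1,0,0,0.2,0.4],[0,0,1,0,0,0.2,0.4],[0,0,1,0,0,0.2,0.4],[0,0,1,0,0,0.2,0.4],[0,0,1,0,0,0.2,0.4],[0,0,1,0,0,0.2,0.4],[0,0,1,0,0,0.2,0.4],[0,0,0.26,0,0,0.2,0.4],[0,0,0,0,0,0,0.4],[0,0,0,0,0,0,0.4]]}}

```text
t: 6.3
eef_pos: [0.5853, -0.2352, 0.1036]
eef_rot: [-3.142, -0.0, -1.863]
force: [0.0, -0.2, 0.7]
finger_gap: 0.604
```

Emit:
{"api": "jog_arm", "payload": {"deltas": [[0,0,0,0,0,0.8,0.4],[0,0,0,0,0,0.8,0.4],[0,0,0,0,0,0.75,0.4],[0,0,0,0,0,0,0.4],[0,0,0,0,0,0,1],[0,0,0,0,0,0,1],[0,0,0,0,0,0,1],[0,0,0,0,0,0,1],[0,0,0,0,0,0,1]], "grip_force": 15}}

```text
t: 7.2
eef_pos: [0.5854, -0.2352, 0.0454]
eef_rot: [-3.141, 0.0, -1.864]
force: [-1.2, -0.2, 0.3]
finger_gap: 0.234
```

```bash
python3 - <<'E'
from h import *
o=get_obs();print(o["eef_pos"],o["eef_rot"],o["force"],o["moment"],o["finger_gap"]*87,o["joint_positions"])
E
```

```text
[ 0.58543636 -0.23517225  0.04539392] [-3.14066523e+00  9.43490025e-05 -1.86393304e+00] [-1.19029612 -0.21304999  0.33269483] [ 0.0809282  -0.07848755  0.00692403] 20.368810727409258 [-1.25864627e-01  5.27256158e-01 -1.61036252e-01  7.95306391e-05
 -8.81573733e-01 -1.67322673e-01]
```

Emit:
{"api": "jog_arm", "payload": {"deltas": [[0,0,1,-0.019,0.434,0,1],[0,0,1,-0.019,0.434,0,1],[0,0,1,-0.019,0.434,0,1],[0,0,1,-0.019,0.434,0,1],[0,0,0,0,0,0,1]]}}

```text
t: 7.7
eef_pos: [0.5456, -0.2151, 0.045]
eef_rot: [3.141, -0.0, -2.213]
force: [0.0, -1.1, -0.2]
finger_gap: 0.002
```

```bash
python3 - <<'E'
from h import *
o=get_obs();print(o["eef_pos"],o["eef_rot"],o["force"],o["moment"],o["finger_gap"]*87)
p=o["eef_pos"][:2]-np.array([.6213,-.116]);print(np.hypot(*p),np.arctan2(p[1],p[0]))
E
```

```text
[ 0.54558064 -0.21510828  0.04504176] [ 3.14084437e+00 -1.40751496e-04 -2.21262349e+00] [ 0.03216687 -1.14167979 -0.19243095] [ 0.0995253  -0.11470441 -0.01036084] 0.17266981355428704
0.12472318400469135 -2.2232014400687357
```

The gripper shut completely, so it isn't holding the lever. I'll look.

```bash
python3 - <<'E'
from h import *
np.set_printoptions(precision=4,suppress=True)
a=snap("top","t2.png")[170:290,330:490,::-1];
for n in("top","side"):
    if n=="side": b=snap("side","s2.png")[140:260,260:420,::-1]
    for k in["lever_grip","lever_hole"]:
        for d in place_of(k,n)[:3]:
            p=w(n,d["location"]); print(n,k,round(d["score"],2),p,pix(n,p).round())
cv2.imwrite('pics/g.png',np.hstack([cv2.resize(x,(400,300),interpolation=cv2.INTER_CUBIC) for x in(a,b)]))
E
```

```text
side lever_grip 0.82 [ 0.5843 -0.2385  0.0527] [322. 186.]
side lever_hole 0.56 [ 0.6083 -0.1711  0.0569] [311. 197.]
```

View pics/g.png

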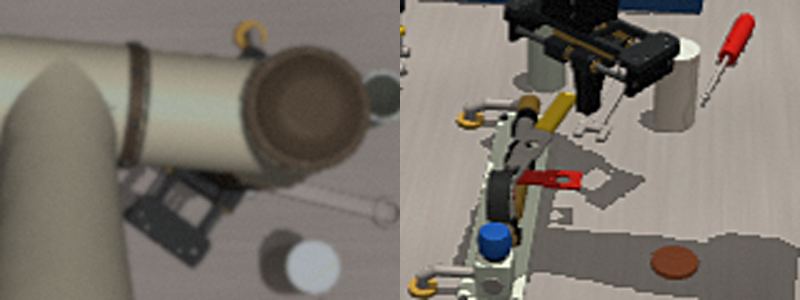

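```bash
python3 - <<'E'
from h import *
p=np.array(get_obs()["eef_pos"])
print(pix("side",p),pix("side",p+[0,0,.02]),pix("side",p+[0,0,.05]))
a=cv2.imread('pics/s2.png')[150:210,300:380]
b=cv2.imread('pics/side0.png')[150:210,300:380]
f=lambda x:cv2.resize(x,(400,300),interpolation=cv2.INTER_CUBIC)
a=f(a)
for z in(0,.02,.04):
    q=(pix("side",p+[0,0,z])-[300,150]+.5)*5
    cv2.circle(a,tuple(int(v) for v in q),3,(0,255,0),1)
cv2.imwrite('pics/g2.png',np.hstack([a,f(b)]))
E
```

```text
[334.64123657 193.29229918] [334.80028487 187.32530555] [335.04306617 178.21146247]
```

View pics/g2.png

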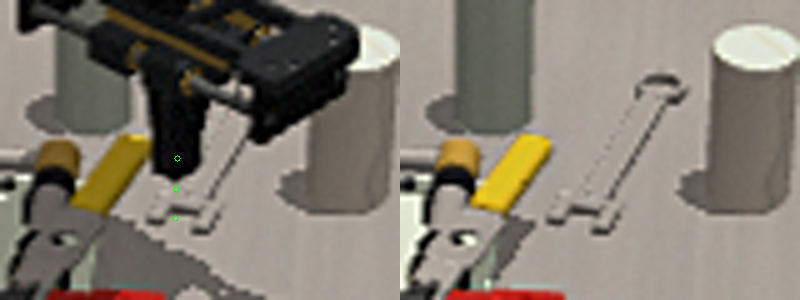

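```bash
python3 - <<'E'
from h import *
p=np.array([.2189,.5854,.1935]);ps=-.3578
yt=np.array([np.sin(ps),-np.cos(ps),0])
a=cv2.imread('pics/side0.png')[360:440,450:570];a=cv2.resize(a,(600,400),interpolation=cv2.INTER_CUBIC)
t=cv2.imread('pics/top0.png')[370:450,0:80];t=cv2.resize(t,(200*2,400),interpolation=cv2.INTER_CUBIC)
for s in(-.0435,0,.0435):
  for z,c in((0,(0,255,0)),(.027,(0,0,255))):
    q=(pix("side",p+s*yt+[0,0,z])-[450,360]+.5)*5; cv2.circle(a,tuple(int(v) for v in q),3,c,1)
    q=(pix("top",p+s*yt+[0,0,z])-[0,370]+.5)*5; cv2.circle(t,tuple(int(v) for v in q),3,c,1)
cv2.imwrite('pics/g3.png',np.hstack([a,t])[:, :800])
E
```

```text
(no output)
```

View pics/g3.png

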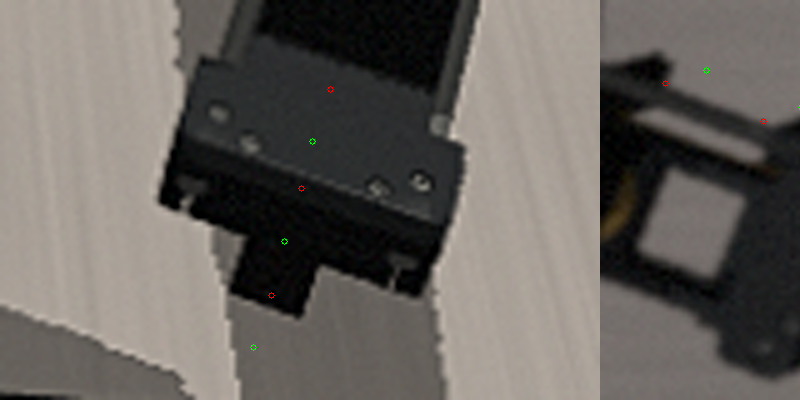

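The reported TCP is about 27 mm below the fingertips seen in both pictures (red marks, +27 mm, match the tip). I'll measure that offset by touching bare bench here.

Emit:
{"api": "jog_arm", "payload": {"deltas": [[0,0,0,0,0,0.8,1],[0,0,0,0,0,0.8,1],[0,0,0,0,0,0.3,1],[0,0,0,0,0,0.2,1],[0,0,0,0,0,0,1]]}}

```text
t: 8.5
eef_pos: [0.5466, -0.2157, -0.008]
eef_rot: [3.141, -0.0, -2.213]
force: [-0.2, 0.5, -0.2]
finger_gap: 0.006
```

Emit:
{"api": "jog_arm", "payload": {"deltas": [[0,0,0,0,0,0.2,1],[0,0,0,0,0,0,1]]}}

```text
t: 8.7
eef_pos: [0.5467, -0.2156, -0.0126]
eef_rot: [-3.141, 0.0, -2.213]
force: [-0.8, -0.5, 0.9]
finger_gap: 0.008
```

Emit:
{"api": "jog_arm", "payload": {"deltas": [[0,0,0,0,0,0.1,1],[0,0,0,0,0,0,1]]}}

```text
t: 8.9
eef_pos: [0.5466, -0.2156, -0.0152]
eef_rot: [-3.142, 0.0, -2.213]
force: [-0.7, 0.2, -0.1]
finger_gap: 0.009
```

Emit:
{"api": "jog_arm", "payload": {"deltas": [[0,0,0,0,0,0.1,1],[0,0,0,0,0,0.1,1]]}}

```text
t: 9.1
eef_pos: [0.5467, -0.2156, -0.0202]
eef_rot: [-3.141, 0.0, -2.213]
force: [0.0, 0.3, -0.6]
finger_gap: 0.004
```

Emit:
{"api": "jog_arm", "payload": {"deltas": [[0,0,0,0,0,0.1,1],[0,0,0,0,0,0,1]]}}

```text
t: 9.3
eef_pos: [0.5462, -0.2155, -0.0232]
eef_rot: [3.141, -0.0, -2.213]
force: [-0.2, -0.1, 0.5]
finger_gap: 0.006
```

Emit:
{"api": "jog_arm", "payload": {"deltas": [[0,0,0,0,0,0.1,1],[0,0,0,0,0,0,1]]}}

```text
t: 9.5
eef_pos: [0.5464, -0.2156, -0.0255]
eef_rot: [3.141, -0.0, -2.213]
force: [0.2, -0.2, 0.4]
finger_gap: 0.004
```

Emit:
{"api": "jog_arm", "payload": {"deltas": [[0,0,0,0,0,0.1,1],[0,0,0,0,0,0,1]]}}

```text
t: 9.7
eef_pos: [0.5464, -0.2156, -0.028]
eef_rot: [3.141, -0.0, -2.213]
force: [0.7, -0.9, -0.2]
finger_gap: 0.008
```

Emit:
{"api": "jog_arm", "payload": {"deltas": [[0,0,0,0,0,0.06,1],[0,0,0,0,0,0,1]]}}

```text
t: 9.9
eef_pos: [0.5467, -0.2156, -0.0285]
eef_rot: [-3.141, -0.0, -2.213]
force: [-1.7, 0.2, 5.0]
finger_gap: 0.006
```

```bash
python3 - <<'E'
from h import *
o=get_obs();p=np.array(o["eef_pos"]);print(p,o["force"])
a=snap("side","s3.png")[150:250,290:390,::-1]
a=cv2.resize(a,(600,600),interpolation=cv2.INTER_CUBIC)
for z in(0,.02,.027,.04):
    q=(pix("side",p+[0,0,z])-[290,150]+.5)*6
    cv2.circle(a,tuple(int(v) for v in q),3,(0,255,0),1)
cv2.imwrite('pics/g4.png',a)
E
```

```text
[ 0.54673251 -0.2156445  -0.02853098] [-1.70795911  0.18471397  4.98457832]
```

View pics/g4.png

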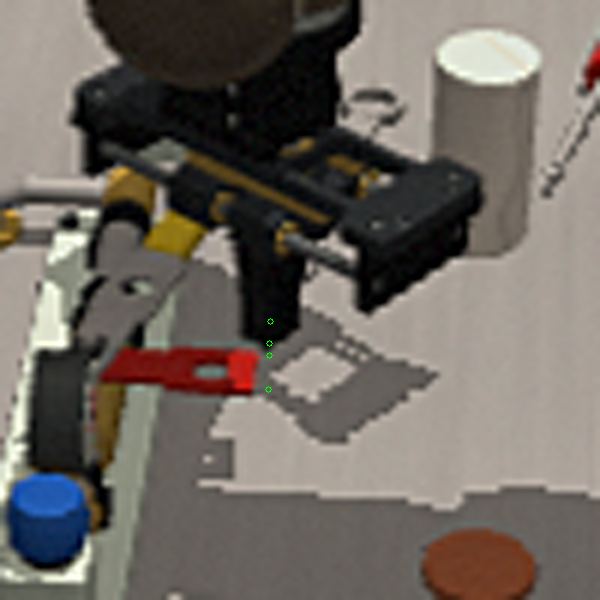

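Contact at reported z = -0.028 with 5 N, so the real tips are 28 mm behind the reported TCP. I'll re-approach the lever with that correction.

Emit:
{"api": "jog_arm", "payload": {"deltas": [[0,0,0,0,0,-1,0.4],[0,0,0,0,0,-1,0.4],[0,0,0,0,0,-1,0.4],[0,0,0,0,0,-1,0.4],[0,0,-1,-0.019,-0.434,0,0.4],[0,0,-1,-0.019,-0.434,0,0.4],[0,0,-1,-0.019,-0.434,0,0.4],[0,0,-1,-0.019,-0.434,0,0.4],[0,0,0,0,0,0.8,0.4],[0,0,0,0,0,0.8,0.4],[0,0,0,0,0,0.6,0.4],[0,0,0,0,0,0,1]]}}

```text
t: 11.15
eef_pos: [0.5831, -0.2346, 0.013]
eef_rot: [3.136, -0.0, -1.865]
force: [0.0, 0.7, -0.1]
finger_gap: 0.565
```

Emit:
{"api": "jog_arm", "payload": {"deltas": [[0,0,0,0,0,0,1],[0,0,0,0,0,0,1],[0,0,0,0,0,0,1],[0,0,0,0,0,0,1],[0,0,0,0,0,0,1]], "grip_force": 15}}

```text
t: 11.65
eef_pos: [0.5856, -0.2351, 0.0167]
eef_rot: [-3.14, 0.0, -1.864]
force: [-1.4, 0.6, 3.3]
finger_gap: 0.25
```

Emit:
{"api": "jog_arm", "payload": {"deltas": [[0,0,0,0,0,0,1],[0,0,0,0,0,0,1]]}}

```text
t: 11.85
eef_pos: [0.5856, -0.2352, 0.0167]
eef_rot: [-3.141, -0.0, -1.864]
force: [-1.6, -0.0, 5.6]
finger_gap: 0.248
```

Emit:
{"api": "jog_arm", "payload": {"deltas": [[0,0,1,-0.019,0.434,0,1],[0,0,1,-0.019,0.434,0,1],[0,0,1,-0.019,0.434,0,1],[0,0,1,-0.019,0.434,0,1],[0,0,1,-0.019,0.434,0,1],[0,0,1,-0.019,0.434,0,1],[0,0,1,-0.019,0.434,0,1],[0,0,1,-0.019,0.434,0,1],[0,0,1,-0.019,0.434,0,1],[0,0,1,-0.019,0.434,0,1],[0,0,1,-0.019,0.434,0,1],[0,0,1,-0.019,0.434,0,1]]}}

```text
t: 13.05
eef_pos: [0.5012, -0.145, 0.0167]
eef_rot: [-3.139, 0.003, -2.914]
force: [0.5, -3.9, 2.8]
finger_gap: 0.249
```

Emit:
{"api": "jog_arm", "payload": {"deltas": [[0,0,1,-0.019,0.434,0,1],[0,0,1,-0.019,0.434,0,1],[0,0,0.77,-0.01,0.335,0,1],[0,0,0,0,0,0,1],[0,0,0,0,0,0,1]]}}

```text
t: 13.55
eef_pos: [0.498, -0.1143, 0.0167]
eef_rot: [3.141, 0.003, 3.131]
force: [0.3, 1.7, 6.0]
finger_gap: 0.252
```

```bash
python3 - <<'E'
from h import *
np.set_printoptions(precision=4,suppress=True)
o=get_obs();print(o["eef_pos"],o["eef_rot"],o["force"],o["moment"],o["finger_gap"]*87)
for n in("side","top"):
    snap(n,n+"5.png")
    for k in["lever_grip","lever_hole","lug_hole","valve_axis"]:
        for d in place_of(k,n)[:2]:
            p=w(n,d["location"]); print(n,k,round(d["score"],2),p,pix(n,p).round())
E
```

```text
[ 0.498  -0.1143  0.0167] [3.1412 0.003  3.1313] [0.3179 1.6643 6.0248] [ 0.2782 -0.112  -0.3651] 21.88102307953526
side lever_grip 0.36 [ 0.5299 -0.3518 -0.0004] [343. 181.]
side lever_grip 0.19 [0.4494 0.3318 0.0132] [362. 352.]
side lever_hole 0.49 [ 0.5668 -0.1178  0.0519] [325. 211.]
side lug_hole 0.66 [ 0.5653 -0.116   0.0554] [325. 210.]
side valve_axis 0.56 [ 0.6195 -0.1174  0.0597] [305. 208.]
side valve_axis 0.5 [ 0.4527 -0.3202  0.0026] [368. 187.]
top lever_hole 0.71 [ 0.6126 -0.3778  0.0002] [465. 214.]
top lever_hole 0.69 [ 0.5636 -0.1137  0.0537] [365. 231.]
top lug_hole 0.84 [ 0.5703 -0.1152  0.0524] [365. 229.]
top valve_axis 0.9 [ 0.6186 -0.1173  0.0561] [366. 209.]
```

Tool yaw is 3.131 against the off target of 3.1306. I'll release, lift, and work out the padlock poses.

Emit:
{"api": "jog_arm", "payload": {"deltas": [[0,0,0,0,0,0,0.5],[0,0,0,0,0,0,0.5],[0,0,0,0,0,0,0.5],[0,0,0,0,0,0,0.5],[0,0,0,0,0,-0.5,0.5],[0,0,0,0,0,-1,0.3],[0,0,0,0,0,-1,0.1],[0,0,0,0,0,-1,0.1],[0,0,0,0,0,-1,0.1],[0,0,0,0,0,-1,0.1],[0,0,0,0,0,-1,0.1]]}}

```text
t: 15.15
eef_pos: [0.4963, -0.1145, 0.1791]
eef_rot: [3.141, -0.001, 3.131]
force: [0.3, 0.4, -0.1]
finger_gap: 0.881
```

```bash
cat >> h.py <<'E'
OFF=.0283
def Rtool(dirang,tilt,jaw):
    "tool z tilted from down by tilt toward heading dirang; tool y = jaw vector"
    z=np.array([np.cos(dirang)*np.sin(tilt),np.sin(dirang)*np.sin(tilt),-np.cos(tilt)]); y=np.array(jaw,float); y/=np.linalg.norm(y)
    return np.c_[np.cross(y,z),y,z]
def eef(real,Rt): return np.array(real)+OFF*Rt[:,2]
TH=2.19; MID=np.array([.4968,.2643,.013])
X=np.array([np.cos(TH),np.sin(TH),0]);Y=np.array([-np.sin(TH),np.cos(TH),0])
RP=Rtool(TH+np.pi,np.pi/4,Y)               # pick orientation
PICK=MID-.010*X+[0,0,-.004]
def show(a):
    for r in a.round(3): print(r.tolist())
E
python3 - <<'E'
from h import *
o=get_obs();p=o["eef_pos"];R0=Rm(o["eef_rot"]);print(p,o["eef_rot"])
hov=PICK-.09*RP[:,2]; e=eef(hov,RP); print("hover",e,"pick",eef(PICK,RP),R.from_matrix(RP).as_euler('xyz'))
d=e-p; print("transl units tool",R0.T@d/.025, "yaw need",np.degrees(-.952-3.1313)/5%72)
E
```

```text
[ 0.49626977 -0.11446392  0.1791108 ] [ 3.14146080e+00 -5.05781934e-04  3.13050247e+00]
hover [0.47728247 0.29168505 0.05262849] pick [ 0.51421806  0.23986072 -0.01101112] [ 3.14159265 -0.78539816 -0.95159265]
transl units tool [ 0.9370533  16.23586998  5.06190782] yaw need 25.20882870284619
```

Emit:
{"api": "jog_arm", "payload": {"deltas": [[0,0,0,0,1,0,0.1],[0,0,0,0,1,0,0.1],[0,0,0,0,1,0,0.1],[0,0,0,0,1,0,0.1],[0,0,0,0,1,0,0.1],[0,0,0,0,1,0,0.1],[0,0,0,0,1,0,0.1],[0,0,0,0,1,0,0.1],[0,0,0,0.3,1,0,0.1],[0,0,0,0.3,1,0,0.1],[0,0,0,0.34,1,0,0.1],[0,0,0,0,1,0,0.1]]}}

```text
t: 16.35
eef_pos: [0.4754, 0.1865, 0.1781]
eef_rot: [-3.141, -0.001, 3.131]
force: [0.8, -0.3, -0.6]
finger_gap: 0.9
```

Emit:
{"api": "jog_arm", "payload": {"deltas": [[0,0,0,0,1,0,0.1],[0,0,0,0,1,0,0.1],[0,0,0,0,1,0,0.1],[0,0,0,0,1,0,0.1],[0,0,0,0,0.24,0,0.1],[0,0,-1,0,0,0,0.1],[0,0,-1,0,0,0,0.1],[0,0,-1,0,0,0,0.1],[0,0,-1,0,0,0,0.1],[0,0,-1,0,0,0,0.1],[0,0,-1,0,0,0,0.1],[0,0,-1,0,0,0,0.1]]}}

```text
t: 17.55
eef_pos: [0.4775, 0.2909, 0.178]
eef_rot: [-3.141, -0.001, -2.539]
force: [-0.2, 0.2, -0.3]
finger_gap: 0.901
```

Emit:
{"api": "jog_arm", "payload": {"deltas": [[0,0,-1,0,0,0,0.1],[0,0,-1,0,0,0,0.1],[0,0,-1,0,0,0,0.1],[0,0,-1,0,0,0,0.1],[0,0,-1,0,0,0,0.1],[0,0,-1,0,0,0,0.1],[0,0,-1,0,0,0,0.1],[0,0,-1,0,0,0,0.1],[0,0,-1,0,0,0,0.1],[0,0,-1,0,0,0,0.1],[0,0,-1,0,0,0,0.1],[0,0,-1,0,0,0,0.1]]}}

```text
t: 18.75
eef_pos: [0.4775, 0.2909, 0.178]
eef_rot: [3.141, -0.001, -1.492]
force: [0.3, 0.4, 0.1]
finger_gap: 0.899
```

Emit:
{"api": "jog_arm", "payload": {"deltas": [[0,0,-1,0,0,0,0.1],[0,0,-1,0,0,0,0.1],[0,0,-1,0,0,0,0.1],[0,0,-1,0,0,0,0.1],[0,0,-1,0,0,0,0.1],[0,0,-1,0,0,0,0.1],[0,0,-0.2,0,0,0,0.1]]}}

```text
t: 19.45
eef_pos: [0.4776, 0.291, 0.178]
eef_rot: [3.141, -0.0, -0.953]
force: [0.4, -0.0, 0.6]
finger_gap: 0.906
```

Emit:
{"api": "jog_arm", "payload": {"deltas": [[0,1,0,0,0,0,0.1],[0,1,0,0,0,0,0.1],[0,1,0,0,0,0,0.1],[0,1,0,0,0,0,0.1],[0,1,0,0,0,0,0.1],[0,1,0,0,0,0,0.1],[0,1,0,0,0,0,0.1],[0,1,0,0,0,0,0.1],[0,1,0,0,0,0,0.1],[0,0,0,0,0,0,0.1]]}}

```text
t: 20.45
eef_pos: [0.477, 0.2917, 0.1763]
eef_rot: [3.136, -0.788, -0.948]
force: [-0.5, -0.7, -0.3]
finger_gap: 0.899
```

```bash
python3 - <<'E'
from h import *
np.set_printoptions(precision=4,suppress=True)
o=get_obs();p=o["eef_pos"];R0=Rm(o["eef_rot"]);print(p,o["eef_rot"],o["joint_positions"],o["finger_gap"])
print("rotvec left /5deg",R.from_matrix(R0.T@RP).as_rotvec()/np.radians(5))
hov=PICK-.09*RP[:,2]; e=eef(hov,RP); print("to hover",R0.T@(e-p)/.025)
snap("top","t6.png");a=snap("side","s6.png")
for k in["lever_hole","lug_hole","lever_grip"]:
    for n in("top","side"):
        for d in place_of(k,n)[:1]: print(n,k,round(d["score"],2),w(n,d["location"]))
for d in place_of("padlock_mid","side")[:2]: print(w("side",d["location"]))
z=R0[:,2];y=R0[:,1]
c=a[150:480,250:500,::-1].copy();c=cv2.resize(c,None,fx=1.8,fy=1.8,interpolation=cv2.INTER_CUBIC)
g=.94*.0435
for s in(-g,g):
    for q3,col in((p-OFF*z+s*y,(0,255,0)),(p+[0,0,OFF]+s*y,(0,0,255))):
        q=(pix("side",q3)-[250,150]+.5)*1.8; cv2.circle(c,tuple(int(v) for v in q),3,col,1)
l=cv2.resize(a[195:225,290:340,::-1],(350,210),interpolation=cv2.INTER_CUBIC)
t=cv2.imread('pics/t6.png')[195:250,345:435];t=cv2.resize(t,(350,214),interpolation=cv2.INTER_CUBIC)
s=np.zeros((c.shape[0],350,3),np.uint8);s[:210]=l;s[215:429]=t
cv2.imwrite('pics/g6.png',np.hstack([c,s]));print(c.shape)
E
```

```text
[0.477  0.2917 0.1763] [ 3.136  -0.7885 -0.9483] [ 1.1708  0.4275 -0.456   0.6854 -1.2585 -0.9634] 0.8994749410875759
rotvec left /5deg [ 0.0379 -0.0352  0.0262]
to hover [-3.5044 -0.0295  3.4918]
top lever_hole 0.97 [ 0.5658 -0.1145  0.0549]
side lever_hole 0.91 [ 0.5665 -0.1195  0.0545]
top lug_hole 0.77 [ 0.5685 -0.1089  0.051 ]
side lug_hole 0.81 [ 0.5658 -0.1177  0.0558]
top lever_grip 0.74 [ 0.4977 -0.1172  0.0544]
side lever_grip 0.6 [ 0.5016 -0.1165  0.055 ]
[0.4965 0.2609 0.0145]
[0.6316 0.1823 0.0112]
(594, 450, 3)
```

View pics/g6.png

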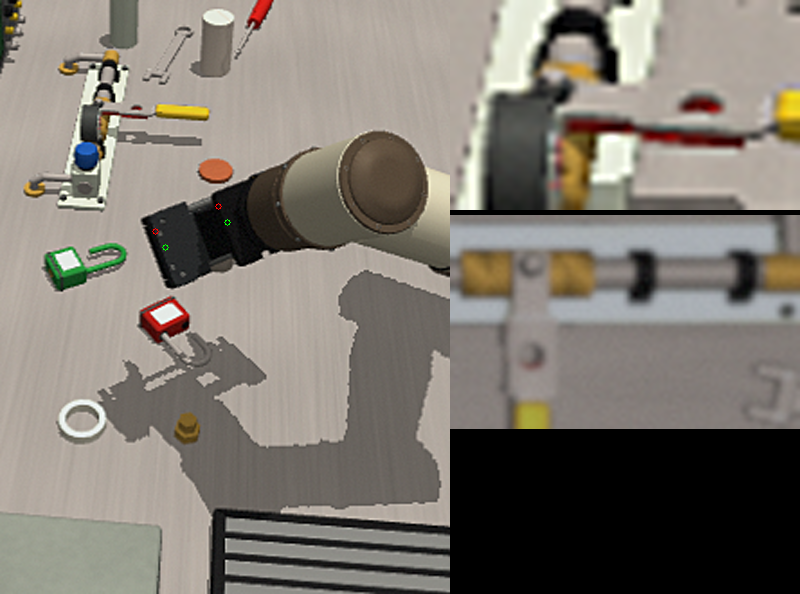

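The picture shows the lever square to the pipe at off with its hole over the lug's (top inset (530,353)). The red padlock is free under the gripper, which hides its own fingers. I'll check numerically whether the 28 mm offset follows the tool axis or world z, using the gripper body's silhouette.

```bash
python3 - <<'E'
from h import *
p=np.array([.477,.2917,.1763]);R0=Rm([3.136,-.7885,-.9483])
im=cv2.imread('pics/s6.png');g=cv2.cvtColor(im,cv2.COLOR_BGR2GRAY)
m=(g<62).astype(np.uint8);m[:255]=0;m[315:]=0;m[:,:322]=0;m[:,400:]=0
n,l,s,c=cv2.connectedComponentsWithStats(m);i=1+s[1:,4].argmax();ys,xs=np.nonzero(l==i)
print("dark blob",s[i]); pts=np.c_[xs,ys]
for u in((-1,0),(-1,-1),(-1,1),(0,1),(1,1),(0,-1)):
    print("ext",u,pts[(pts@u).argmax()],end=' ')
for nm,b in(("H1",-OFF*R0[:,2]),("H2",np.array([0,0,OFF])),("H0",0*p)):
    q=np.array([pix("side",p+b-.070*R0[:,2]+sx*.0375*R0[:,0]+sy*.095*R0[:,1]-k*R0[:,2]) for k in(0,.05) for sx in(-1,1) for sy in(-1,1)])
    print("\n",nm,[tuple(q[(q@u).argmax()].round(1)) for u in((-1,0),(-1,-1),(-1,1),(0,1),(1,1),(0,-1))])
# vertical start pose, same test
p=np.array([.2189,.5854,.1935]);R0=Rm([3.1416,0,-.3578])
q=np.array([pix("side",p+[0,0,OFF]-.070*R0[:,2]+sx*.0375*R0[:,0]+sy*.095*R0[:,1]-k*R0[:,2]) for k in(0,.05) for sx in(-1,1) for sy in(-1,1)]);print("start corners (obs left~482,401 bottom~534,419 right 543,389)",q.round())
E
```

```text
dark blob [ 329  255   71   55 2617]
ext (-1, 0) [329 271] ext (-1, -1) [329 271] ext (-1, 1) [342 308] ext (0, 1) [343 309] ext (1, 1) [399 289] ext (0, -1) [373 255] 
 H1 [(np.float64(323.6), np.float64(274.2)), (np.float64(323.6), np.float64(274.2)), (np.float64(338.4), np.float64(313.3)), (np.float64(338.4), np.float64(313.3)), (np.float64(436.4), np.float64(274.7)), (np.float64(421.9), np.float64(236.8))]

 H2 [(np.float64(318.1), np.float64(264.4)), (np.float64(318.1), np.float64(264.4)), (np.float64(332.7), np.float64(303.2)), (np.float64(332.7), np.float64(303.2)), (np.float64(430.2), np.float64(265.1)), (np.float64(415.8), np.float64(227.5))]

 H0 [(np.float64(318.0), np.float64(276.1)), (np.float64(318.0), np.float64(276.1)), (np.float64(332.4), np.float64(314.2)), (np.float64(332.4), np.float64(314.2)), (np.float64(428.4), np.float64(276.5)), (np.float64(414.2), np.float64(239.4))]
start corners (obs left~482,401 bottom~534,419 right 543,389) [[533. 426.]
 [555. 333.]
 [479. 406.]
 [508. 318.]
 [542. 404.]
 [563. 311.]
 [486. 384.]
 [514. 296.]]
```

Emit:
{"api": "jog_arm", "payload": {"deltas": [[0,0,0,-0.876,0,0.873,0.1],[0,0,0,-0.876,0,0.873,0.1],[0,0,0,-0.876,0,0.873,0.1],[0,0,0,-0.876,-0.03,0.873,0.1],[0,0,0,0,0,0.9,0.1],[0,0,0,0,0,0.9,0.1],[0,0,0,0,0,0.9,0.1],[0,0,0,0,0,0.4,0.1],[0,0,0,0,0,0.4,0.1],[0,0,0,0,0,0,0.1]]}}

```text
t: 21.9
eef_pos: [0.5143, 0.241, -0.0075]
eef_rot: [3.141, -0.786, -0.954]
force: [-0.8, 0.4, 0.9]
finger_gap: 0.9
```

Emit:
{"api": "jog_arm", "payload": {"deltas": [[0,0,0,0,0,0,1],[0,0,0,0,0,0,1],[0,0,0,0,0,0,1],[0,0,0,0,0,0,1],[0,0,0,0,0,0,1],[0,0,0,0,0,0,1],[0,0,0,0,0,0,1]], "grip_force": 30}}

```text
t: 22.6
eef_pos: [0.5141, 0.2425, -0.0069]
eef_rot: [-3.141, -0.785, -0.954]
force: [-2.6, 2.5, 2.9]
finger_gap: 0.571
```

Emit:
{"api": "jog_arm", "payload": {"deltas": [[0,0,0,0,0,0,1],[0,0,0,0,0,0,1]]}}

```text
t: 22.8
eef_pos: [0.5142, 0.2425, -0.0069]
eef_rot: [-3.141, -0.785, -0.954]
force: [-4.0, 2.9, 4.5]
finger_gap: 0.571
```

Gripped, 49.7 mm across. Lift and turn it upright.

Emit:
{"api": "jog_arm", "payload": {"deltas": [[0,0,0,0.3,0,-0.3,1],[0,0,0,0.7,0,-0.7,1],[0,0,0,0.8,0,-0.8,1],[0,0,0,0.8,0,-0.8,1],[0,0,0,0.8,0,-0.8,1],[0,-1,0,0,0,0,1],[0,-1,0,0,0,0,1],[0,-1,0,0,0,0,1],[0,-1,0,0,0,0,1],[0,-1,0,0,0,0,1],[0,-1,0,0,0,0,1],[0,-1,0,0,0,0,1]]}}

```text
t: 24.0
eef_pos: [0.5126, 0.2409, 0.1123]
eef_rot: [3.139, -0.17, -0.954]
force: [0.3, -1.6, -3.3]
finger_gap: 0.571
```

Emit:
{"api": "jog_arm", "payload": {"deltas": [[0,-1,0,0,0,0,1],[0,-1,0,0,0,0,1],[0,-1,0,0,0,0,1],[0,-1,0,0,0,0,1],[0,-1,0,0,0,0,1],[0,-1,0,0,0,0,1],[0,-1,0,0,0,0,1],[0,-1,0,0,0,0,1],[0,-1,0,0,0,0,1],[0,-1,0,0,0,0,1],[0,-1,0,0,0,0,1],[0,0,0,0,0,0,1]]}}

```text
t: 25.2
eef_pos: [0.514, 0.2397, 0.11]
eef_rot: [3.134, 0.789, -0.963]
force: [-0.3, -0.0, -3.3]
finger_gap: 0.576
```

Emit:
{"api": "jog_arm", "payload": {"deltas": [[0.707,0,0.707,0,0,0,1],[0.707,0,0.707,0,0,0,1],[0.707,0,0.707,0,0,0,1],[0.707,0,0.707,0,0,0,1],[0.707,0,0.707,0,0,0,1],[0.707,0,0.707,0,0,0,1],[0.707,0,0.707,0,0,0,1],[0.707,0,0.707,0,0,0,1],[0.707,0,0.707,0,0,0,1],[0.707,0,0.707,0,0,0,1],[0.707,0,0.707,0,0,0,1],[0.707,0,0.707,0,0,0,1]]}}

```text
t: 26.4
eef_pos: [0.5126, 0.2419, 0.1131]
eef_rot: [-3.141, 0.785, -2.003]
force: [-0.1, 1.0, -3.6]
finger_gap: 0.573
```

```bash
cat >> h.py <<'E'
S=np.array([.50,.30,0])
E
python3 - <<'E'
from h import *
np.set_printoptions(precision=4,suppress=True)
o=get_obs();p=o["eef_pos"];R0=Rm(o["eef_rot"]);print(p,o["eef_rot"],o["joint_positions"],o["finger_gap"],o["force"],o["moment"])
th=TH-np.pi/3
RS=Rtool(th,np.pi/4,[-np.sin(th),np.cos(th),0]);print("rot left",R.from_matrix(R0.T@RS).as_rotvec()/np.radians(5))
# pad frame in tool frame from the pick, measured
Rpick=Rm([-3.141,-.785,-.954]);pp=np.array([.5142,.2425,-.0069])
Rpad0=np.c_[X,Y,[0,0,1]]; rel=Rpick.T@Rpad0; off=Rpick.T@(MID-(pp-OFF*Rpick[:,2]))
Rpad=R0@rel; mid=p-OFF*R0[:,2]+R0@off
print("pad axes x",Rpad[:,0],"y",Rpad[:,1],"mid",mid)
d=np.r_[S[:2],.021]-mid; print("to stand, world",d,"tool units",R0.T@d/.025, "horiz part",R0.T@[d[0],d[1],0]/.025,"down",R0.T@[0,0,d[2]]/.025)
snap("side","s7.png")
E
```

```text
[0.5126 0.2419 0.1131] [-3.1415  0.7849 -2.0032] [ 0.2593  0.2546 -0.3626 -1.0448 -0.6807  0.0653] 0.5728352284000898 [-0.1011  0.955  -3.5926] [-1.8309  0.8769 -0.0087]
rot left [-0.0366 -0.0059 -0.0354]
pad axes x [-0.0015  0.0017  1.    ] y [-0.9081  0.4187 -0.0021] mid [0.5029 0.2245 0.141 ]
to stand, world [-0.0029  0.0755 -0.12  ] tool units [1.4855 1.3707 5.3006] horiz part [-1.9068  1.3704  1.9047] down [3.3924 0.0004 3.3959]
```

Emit:
{"api": "jog_arm", "payload": {"deltas": [[0,0,0,-0.64,0.46,0.635,1],[0,0,0,-0.64,0.46,0.635,1],[0,0,0,-0.63,0.45,0.635,1],[0,0,0,0.75,0,0.75,1],[0,0,0,0.75,0,0.75,1],[0,0,0,0.75,0,0.75,1],[0,0,0,0.75,0,0.75,1],[0,0,0,0.15,0,0.15,1],[0,0,0,0.08,0,0.08,1],[0,0,0,0,0,0,1]]}}

```text
t: 27.45
eef_pos: [0.5114, 0.3177, -0.0003]
eef_rot: [-3.14, 0.786, -1.999]
force: [0.6, 0.7, -3.3]
finger_gap: 0.576
```

Emit:
{"api": "jog_arm", "payload": {"deltas": [[0,0,0,0.06,0,0.06,1],[0,0,0,0,0,0,1]]}}

```text
t: 27.65
eef_pos: [0.5114, 0.3179, -0.0021]
eef_rot: [-3.139, 0.787, -1.998]
force: [0.3, 0.2, -2.2]
finger_gap: 0.576
```

Emit:
{"api": "jog_arm", "payload": {"deltas": [[0,0,0,0.04,0,0.04,1],[0,0,0,0,0,0,1]]}}

```text
t: 27.85
eef_pos: [0.5111, 0.3176, -0.0043]
eef_rot: [-3.141, 0.786, -2.0]
force: [-0.1, -0.5, -3.3]
finger_gap: 0.575
```

Emit:
{"api": "jog_arm", "payload": {"deltas": [[0,0,0,0.04,0,0.04,1],[0,0,0,0,0,0,1]]}}

```text
t: 28.05
eef_pos: [0.511, 0.3174, -0.0062]
eef_rot: [3.141, 0.785, -2.001]
force: [-0.9, 0.0, -3.6]
finger_gap: 0.576
```

Emit:
{"api": "jog_arm", "payload": {"deltas": [[0,0,0,0.03,0,0.03,1],[0,0,0,0,0,0,1]]}}

```text
t: 28.25
eef_pos: [0.5111, 0.3174, -0.0073]
eef_rot: [3.141, 0.785, -2.001]
force: [0.3, 0.7, -2.5]
finger_gap: 0.573
```

Emit:
{"api": "jog_arm", "payload": {"deltas": [[0,0,0,0.03,0,0.03,1],[0,0,0,0,0,0,1]]}}

```text
t: 28.45
eef_pos: [0.5112, 0.3176, -0.0075]
eef_rot: [-3.142, 0.787, -2.0]
force: [-2.4, -1.9, 2.9]
finger_gap: 0.575
```

Touched down upright. Release, back off, and yaw +90° for the regrasp across the thickness.

Emit:
{"api": "jog_arm", "payload": {"deltas": [[0,0,0,0,0,0,0.15],[0,0,0,0,0,0,0.15],[0,0,0,0,0,0,0.15],[0,0,0,0,0,0,0.15],[0,0,0,0,0,-0.4,0.15],[0,0,0,0,0,-0.8,0.15],[0,0,0,0,0,-1,0.15],[0,0,0,0,0,-1,0.15],[0,0,0,0,0,-1,0.15],[0,0,0,0,0,-0.8,0.15]]}}

```text
t: 29.45
eef_pos: [0.4737, 0.2361, 0.0816]
eef_rot: [-3.14, 0.786, -2.0]
force: [0.1, 0.6, 0.1]
finger_gap: 0.848
```

Emit:
{"api": "jog_arm", "payload": {"deltas": [[-0.707,0,-0.707,0,0,0,0.4],[-0.707,0,-0.707,0,0,0,0.4],[-0.707,0,-0.707,0,0,0,0.4],[-0.707,0,-0.707,0,0,0,0.4],[-0.707,0,-0.707,0,0,0,0.4],[-0.707,0,-0.707,0,0,0,0.4],[-0.707,0,-0.707,0,0,0,0.4],[-0.707,0,-0.707,0,0,0,0.4],[-0.707,0,-0.707,0,0,0,0.4],[-0.707,0,-0.707,0,0,0,0.4],[-0.707,0,-0.707,0,0,0,0.4],[-0.707,0,-0.707,0,0,0,0.4]]}}

```text
t: 30.65
eef_pos: [0.4741, 0.2365, 0.0805]
eef_rot: [3.141, 0.785, -0.951]
force: [0.3, -0.2, -1.1]
finger_gap: 0.599
```

Emit:
{"api": "jog_arm", "payload": {"deltas": [[-0.707,0,-0.707,0,0,0,0.4],[-0.707,0,-0.707,0,0,0,0.4],[-0.707,0,-0.707,0,0,0,0.4],[-0.707,0,-0.707,0,0,0,0.4],[-0.707,0,-0.707,0,0,0,0.4],[-0.707,0,-0.707,0,0,0,0.4],[0,0,0,0,0,0,0.4]]}}

```text
t: 31.35
eef_pos: [0.4741, 0.2382, 0.0798]
eef_rot: [3.141, 0.785, -0.429]
force: [0.0, -0.0, 0.7]
finger_gap: 0.599
```

```bash
python3 - <<'E'
from h import *
np.set_printoptions(precision=4,suppress=True)
o=get_obs();p=o["eef_pos"];R0=Rm(o["eef_rot"]);print(p,o["eef_rot"],o["joint_positions"],o["finger_gap"])
a=TH-np.pi/3+np.pi/2; yp=np.array([np.cos(a),np.sin(a),0]); zp=np.cross([0,0,1],yp)
RG=Rtool(a,np.pi/4,zp);print("rot left",R.from_matrix(R0.T@RG).as_rotvec()/np.radians(5))
snap("side","s8.png")
for k in("padlock_mid","crown","toe_tip"):
    for d in place_of(k,"side")[:3]: q=w("side",d["location"]);print(k,round(d["score"],2),q,pix("side",q).round())
snap("top","t8.png")
for k in("padlock_mid","crown","toe_tip"):
    for d in place_of(k,"top")[:3]: q=w("top",d["location"]);print(k,round(d["score"],2),q,pix("top",q).round())
mid=np.array([.5015,.3002,0]); g=mid-.008*yp+[0,0,.026]; hov=g-.08*RG[:,2]
print("eef grasp",eef(g,RG),"to hover",R0.T@(eef(hov,RG)-p)/.025,"world",eef(hov,RG)-p)
for q in(mid+[0,0,.021],mid+[0,0,.106],mid+.016*yp+[0,0,.061]): print(pix("side",q).round(),pix("top",q).round())
E
```

```text
[0.4741 0.2382 0.0798] [ 3.1406  0.7851 -0.429 ] [ 0.3952  0.6955  0.1892 -0.5466 -1.6483  0.8714] 0.5993388435211321
rot left [ 0.0028 -0.0037 -0.0085]
padlock_mid 0.92 [0.632  0.188  0.0176] [286. 298.]
padlock_mid 0.83 [0.5022 0.2972 0.0237] [338. 335.]
crown 0.68 [ 0.4959 -0.1146  0.0569] [351. 212.]
crown 0.57 [0.5082 0.2972 0.1031] [336. 309.]
crown 0.56 [0.5569 0.142  0.0114] [320. 289.]
toe_tip 0.65 [0.491  0.3036 0.0601] [344. 326.]
toe_tip 0.54 [0.6059 0.1551 0.0158] [298. 290.]
padlock_mid 0.54 [0.6276 0.189  0.0123] [243. 210.]
crown 0.45 [0.5531 0.1502 0.0121] [258. 239.]
toe_tip 0.49 [0.6059 0.1538 0.0163] [257. 218.]
eef grasp [0.4906 0.3052 0.006 ] to hover [ 1.7233 -2.7124 -0.7488] world [ 0.0679  0.0435 -0.0173]
[339. 337.] [198. 260.]
[340. 309.] [189. 257.]
[346. 327.] [191. 265.]
```

The padlock stands where predicted (side network mid (0.502,0.297,0.024), crown at z 0.103). Going around to the heel side to regrasp.

Emit:
{"api": "jog_arm", "payload": {"deltas": [[0,0,0,0.583,-0.377,-0.583,0.4],[0,0,0,0.583,-0.377,-0.583,0.4],[0,0,0,0.583,-0.377,-0.583,0.4],[0,0,0,0,-0.8,0.5,0.4],[0,0,0,-0.03,-0.78,0.5,0.4],[0,0,0,0,0,0,0.4],[0,0,0,0,0,0.8,0.4],[0,0,0,0,0,0.8,0.4],[0,0,0,0,0,0.8,0.4],[0,0,0,0,0,0.5,0.4],[0,0,0,0,0,0.3,0.4],[0,0,0,0,0,0,0.4]]}}

```text
t: 32.95
eef_pos: [0.4898, 0.3044, 0.0061]
eef_rot: [3.14, 0.786, -0.43]
force: [0.5, 0.0, -0.2]
finger_gap: 0.607
```

Emit:
{"api": "jog_arm", "payload": {"deltas": [[0,0,0,0,0,0,1],[0,0,0,0,0,0,1],[0,0,0,0,0,0,1],[0,0,0,0,0,0,1],[0,0,0,0,0,0,1],[0,0,0,0,0,0,1],[0,0,0,0,0,0,1]], "grip_force": 30}}

```text
t: 33.65
eef_pos: [0.4912, 0.3041, 0.0067]
eef_rot: [-3.141, 0.784, -0.43]
force: [1.3, 0.7, 1.0]
finger_gap: 0.292
```

```bash
python3 - <<'E'
from h import *
np.set_printoptions(precision=4,suppress=True)
o=get_obs();print(o["eef_pos"],o["eef_rot"],o["joint_positions"],o["finger_gap"]*87,o["force"])
snap("side","s9.png")
for k in("padlock_mid","crown","toe_tip"):
    for d in place_of(k,"side")[:3]: q=w("side",d["location"]);print(k,round(d["score"],2),q)
E
```

```text
[0.4912 0.3041 0.0067] [-3.1407  0.7844 -0.4298] [ 0.4647  0.8238  0.2588 -0.5842 -1.5646  0.8517] 25.3879860541639 [1.2766 0.6628 1.0488]
padlock_mid 0.62 [0.5032 0.2975 0.0203]
padlock_mid 0.48 [0.6312 0.1855 0.0147]
crown 0.67 [0.5061 0.2925 0.1059]
toe_tip 0.52 [0.4894 0.3059 0.0607]
```

Gripped across the thickness (25.4 mm). Lift, yaw to final heading, then compute the transfer.

Emit:
{"api": "jog_arm", "payload": {"deltas": [[0,0,0,-0.3,0,-0.3,1],[0,0,0,-0.7,0,-0.7,1],[0,0,0,-0.8,0,-0.8,1],[0,0,0,-0.8,0,-0.8,1],[0,0,0,-0.8,0,-0.8,1],[0.707,0,0.707,0,0,0,1],[0.707,0,0.707,0,0,0,1],[0.707,0,0.707,0,0,0,1],[0.707,0,0.707,0,0,0,1],[0.707,0,0.707,0,0,0,1],[0.707,0,0.707,0,0,0,1],[0.707,0,0.707,0,0,0,1]]}}

```text
t: 35.05
eef_pos: [0.4899, 0.3036, 0.1262]
eef_rot: [3.139, 0.786, -1.047]
force: [-0.5, 0.5, -2.4]
finger_gap: 0.295
```

Emit:
{"api": "jog_arm", "payload": {"deltas": [[0.707,0,0.707,0,0,0,1],[0.707,0,0.707,0,0,0,1],[0.707,0,0.707,0,0,0,1],[0.707,0,0.707,0,0,0,1],[0.707,0,0.707,0,0,0,1],[0.707,0,0.707,0,0,0,1],[0.14,0,0.14,0,0,0,1],[0,0,0,0,0,0,1]]}}

```text
t: 35.85
eef_pos: [0.4897, 0.304, 0.1267]
eef_rot: [3.141, 0.785, -1.58]
force: [0.4, 0.5, -2.4]
finger_gap: 0.293
```

```bash
cat >> h.py <<'E'
L=np.array([.5667,-.1151,0]); YM=np.array([.011,1,0]); RF=Rtool(np.pi/2-.011,np.pi/4,np.cross([0,0,1],YM))
def efor(back,lift):  # eef for toe at back metres short of the hole along -y_m
    t=L-YM*(.0228+back); e=eef(np.r_[t[:2],0],RF); e[2]=.0067+lift; return e
E
python3 - <<'E'
from h import *
np.set_printoptions(precision=4,suppress=True)
o=get_obs();p=o["eef_pos"];R0=Rm(o["eef_rot"]);print(p,o["eef_rot"],o["joint_positions"],o["finger_gap"]*87,o["force"])
print("rot left",R.from_matrix(R0.T@RF).as_rotvec()/np.radians(5))
e=efor(.032,.12); d=e-p; print("world",d,"tool",R0.T@d/.025,"then down .1185",RF.T@[0,0,-.1185/.025],"in",RF.T@YM*.032/.025, e)
snap("side","s10.png")
for k in("padlock_mid","crown","toe_tip"):
    for q in place_of(k,"side")[:3]: q=w("side",q["location"]);print(k,q)
tcp=p-OFF*R0[:,2]; yv=np.array([R0[0,2],R0[1,2],0])/.707; print("pred toe",tcp+.0228*yv)
E
```

```text
[0.4897 0.304  0.1267] [ 3.1408  0.785  -1.5805] [ 0.3282  0.3414 -0.2024 -0.9427 -0.9693  0.2015] 25.494982950438 [ 0.3976  0.5272 -2.407 ]
rot left [ 0.0196 -0.0042  0.0106]
world [ 0.0766 -0.4539 -0.    ] tool [ 12.8208  -3.2306 -12.8127] then down .1185 [3.3517 0.     3.3517] in [-0.9052  0.      0.9052] [ 0.5663 -0.1499  0.1267]
padlock_mid [0.6296 0.1862 0.0148]
padlock_mid [0.4881 0.2906 0.1416]
crown [0.494  0.2898 0.2246]
crown [ 0.4449 -0.0455  0.0032]
crown [0.5544 0.1433 0.0099]
toe_tip [0.6055 0.1579 0.0156]
toe_tip [0.4919 0.306  0.1827]
toe_tip [ 0.4581  0.4219 -0.0014]
pred toe [0.4897 0.3068 0.1467]
```

Emit:
{"api": "jog_arm", "payload": {"deltas": [[0,0,0,0.4,-0.1,-0.4,1],[0,0,0,0.8,-0.2,-0.8,1],[0,0,0,0.9,-0.23,-0.9,1],[0,0,0,0.9,-0.23,-0.9,1],[0,0,0,0.9,-0.23,-0.9,1],[0,0,0,0.9,-0.23,-0.9,1],[0,0,0,0.9,-0.23,-0.9,1],[0,0,0,0.9,-0.23,-0.9,1],[0,0,0,0.9,-0.23,-0.9,1],[0,0,0,0.9,-0.23,-0.9,1],[0,0,0,0.9,-0.23,-0.9,1],[0,0,0,0.9,-0.23,-0.9,1]]}}

```text
t: 37.25
eef_pos: [0.5521, -0.0596, 0.1263]
eef_rot: [-3.141, 0.785, -1.582]
force: [1.0, 0.2, -3.2]
finger_gap: 0.297
```

Emit:
{"api": "jog_arm", "payload": {"deltas": [[0,0,0,0.9,-0.23,-0.9,1],[0,0,0,0.9,-0.23,-0.9,1],[0,0,0,0.6,-0.13,-0.6,1],[0,0,0,0.22,-0.04,-0.21,1],[0,0,0,0,0,0,1]]}}

```text
t: 37.75
eef_pos: [0.5665, -0.1512, 0.1257]
eef_rot: [3.141, 0.786, -1.584]
force: [-1.0, -0.3, -3.1]
finger_gap: 0.301
```

```bash
python3 - <<'E'
from h import *
np.set_printoptions(precision=4,suppress=True)
o=get_obs();p=o["eef_pos"];R0=Rm(o["eef_rot"]);print(p,o["eef_rot"],o["joint_positions"],o["finger_gap"]*87,o["force"])
print("rot left",R.from_matrix(R0.T@RF).as_rotvec()/np.radians(5))
for n in("side","top"):
  snap(n,n+"11.png")
  for k in("padlock_mid","crown","toe_tip","lever_hole","lug_hole","lever_grip"):
    for d in place_of(k,n)[:2]: q=w(n,d["location"]);print(n,k,round(d["score"],2),q)
tcp=p-OFF*R0[:,2]; yv=np.array([R0[0,2],R0[1,2],0])/.707; print("pred toe",tcp+.0228*yv)
print("to",R0.T@(efor(.032,.0015)-p)/.025)
E
```

```text
[ 0.5665 -0.1512  0.1257] [ 3.1409  0.7857 -1.5844] [-0.4248  0.6138  0.2139 -0.7051 -1.5567  0.5653] 26.14351812675245 [-0.9688 -0.3259 -3.0596]
rot left [-0.0125  0.0029 -0.0208]
side padlock_mid 0.77 [0.633  0.1861 0.0115]
side padlock_mid 0.59 [ 0.5662 -0.1668  0.1398]
side crown 0.69 [0.5547 0.144  0.0108]
side crown 0.43 [ 0.5683 -0.1669  0.2243]
side toe_tip 0.61 [0.4358 0.142  0.0021]
side toe_tip 0.59 [ 0.5657 -0.1524  0.1813]
side lever_hole 0.9 [ 0.5662 -0.1161  0.0551]
side lever_hole 0.58 [ 0.566  -0.1181  0.0523]
side lug_hole 0.71 [ 0.566  -0.1169  0.0535]
side lever_grip 0.67 [ 0.4953 -0.1173  0.0553]
top padlock_mid 0.55 [0.6318 0.1901 0.0106]
top padlock_mid 0.53 [ 0.5654 -0.1645  0.1412]
top crown 0.67 [ 0.5656 -0.1601  0.2295]
top crown 0.44 [0.5565 0.1496 0.0141]
top toe_tip 0.6 [0.6045 0.1527 0.0166]
top toe_tip 0.58 [ 0.5618 -0.1456  0.1838]
top lever_hole 0.87 [ 0.5669 -0.1157  0.0564]
top lug_hole 0.82 [ 0.5694 -0.113   0.0543]
top lever_grip 0.79 [ 0.4946 -0.1167  0.055 ]
pred toe [ 0.5666 -0.1484  0.1457]
to [3.2855 0.0065 3.3599]
```

Same-camera differences toe→hole: side 35 mm, top 32 mm, model 33 mm. They agree. Descending beside the lug.

Emit:
{"api": "jog_arm", "payload": {"deltas": [[0,0,0,0.7,0,0.7,1],[0,0,0,0.7,0,0.7,1],[0,0,0,0.7,0,0.7,1],[0,0,0,0.6,0,0.6,1],[0,0,0,0.38,0,0.4,1],[0,0,0,0.2,0,0.26,1],[0,0,0,0,0,0,1]]}}

```text
t: 39.15
eef_pos: [0.5661, -0.1481, 0.0082]
eef_rot: [3.139, 0.786, -1.583]
force: [-0.1, -0.0, -3.0]
finger_gap: 0.296
```

```bash
python3 - <<'E'
from h import *
np.set_printoptions(precision=4,suppress=True)
o=get_obs();p=o["eef_pos"];R0=Rm(o["eef_rot"]);print(p,o["eef_rot"],o["finger_gap"]*87,o["force"],o["moment"])
print("to back32",R0.T@(efor(.032,.0015)-p)/.025,"to hole",R0.T@(efor(0,.0015)-p)/.025)
a=snap("side","s12.png")[165:245,270:376,::-1]; b=snap("top","t12.png")[185:265,320:426,::-1]
cv2.imwrite('pics/g12.png',np.hstack([cv2.resize(x,(400,302),interpolation=cv2.INTER_CUBIC) for x in(a,b)]))
E
```

```text
[ 0.5661 -0.1481  0.0082] [ 3.1393  0.7863 -1.5835] 25.773165843298504 [-0.094  -0.0187 -3.0256] [-2.0565 -0.0017  0.0322]
to back32 [ 0.0506 -0.008  -0.052 ] to hole [-0.8538 -0.008   0.8539]
```

View pics/g12.png

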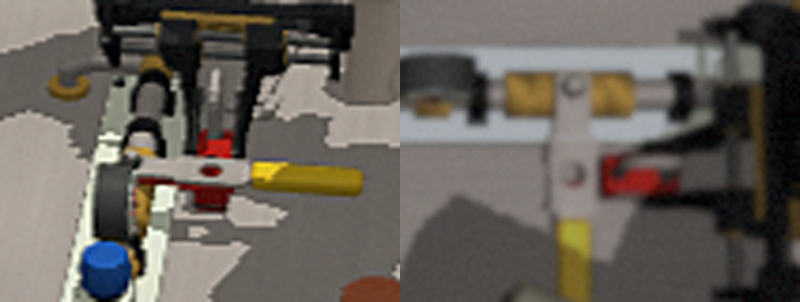

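The padlock stands upright right beside the lug (top crop (640,175), hole (572,174)), in line with the hole. Sliding in.

Emit:
{"api": "jog_arm", "payload": {"deltas": [[0,0,0,-0.15,0,0.15,1],[0,0,0,-0.15,0,0.15,1],[0,0,0,-0.15,0,0.15,1],[0,0,0,0,0,0,1]]}}

```text
t: 39.65
eef_pos: [0.5667, -0.1314, 0.0097]
eef_rot: [-3.141, 0.786, -1.58]
force: [0.5, 0.8, -3.1]
finger_gap: 0.298
```

Emit:
{"api": "jog_arm", "payload": {"deltas": [[0,0,0,-0.14,0,0.14,1],[0,0,0,-0.14,0,0.14,1],[0,0,0,-0.12,0,0.12,1],[0,0,0,0,0,0,1]]}}

```text
t: 40.05
eef_pos: [0.5667, -0.1176, 0.0092]
eef_rot: [3.141, 0.786, -1.581]
force: [0.1, -0.5, -3.0]
finger_gap: 0.294
```

```bash
python3 - <<'E'
from h import *
np.set_printoptions(precision=4,suppress=True)
o=get_obs();p=o["eef_pos"];R0=Rm(o["eef_rot"]);print(p,o["eef_rot"],o["finger_gap"]*87,o["force"],o["moment"])
print("to hole",R0.T@(efor(0,.0015)-p)/.025)
for n in("side","top"):
  snap(n,n+"13.png")
  for k in("padlock_mid","crown","toe_tip","lever_hole","lug_hole","lever_grip"):
    for d in place_of(k,n)[:2]: q=w(n,d["location"]);print(n,k,round(d["score"],2),q,pix(n,q).round())
E
```

```text
[ 0.5667 -0.1176  0.0092] [ 3.1413  0.7858 -1.5814] 25.61508233661723 [ 0.1113 -0.5252 -2.9767] [-2.0805 -0.0179 -0.0396]
to hole [0.0354 0.0018 0.0184]
side padlock_mid 0.85 [0.6346 0.1821 0.0129] [285. 298.]
side padlock_mid 0.47 [ 0.5655 -0.1341  0.0233] [326. 216.]
side crown 0.53 [ 0.5683 -0.1329  0.1091] [325. 190.]
side crown 0.52 [0.5561 0.1444 0.0126] [320. 289.]
side toe_tip 0.65 [0.6012 0.1536 0.0152] [300. 290.]
side toe_tip 0.56 [ 0.5663 -0.1147  0.0625] [325. 209.]
side lever_hole 0.75 [ 0.5659 -0.1191  0.05  ] [325. 211.]
side lug_hole 0.94 [ 0.5661 -0.1175  0.051 ] [325. 211.]
side lug_hole 0.38 [ 0.5797  0.4221 -0.0013] [296. 386.]
side lever_grip 0.76 [ 0.4964 -0.1159  0.0543] [351. 212.]
top padlock_mid 0.55 [0.6314 0.1873 0.0122] [244. 208.]
top padlock_mid 0.46 [ 0.5664 -0.1321  0.0222] [371. 232.]
top crown 0.66 [0.5536 0.1487 0.012 ] [259. 239.]
top crown 0.64 [ 0.5676 -0.1318  0.1142] [375. 226.]
top toe_tip 0.56 [0.6053 0.1567 0.0108] [256. 218.]
top toe_tip 0.41 [ 0.5658 -0.1165  0.0668] [366. 230.]
top lug_hole 0.87 [ 0.5727 -0.1107  0.0549] [363. 228.]
top lever_grip 0.9 [ 0.4954 -0.1196  0.055 ] [368. 259.]
top lever_grip 0.38 [ 0.568  -0.1107  0.0531] [363. 230.]
```

No contact force while sliding in; toe and hole agree within about 2 mm in both cameras. Lower, release, retreat.

Emit:
{"api": "jog_arm", "payload": {"deltas": [[0,0,0,0.04,0,0.04,1],[0,0,0,0.03,0,0.03,1],[0,0,0,0,0,0,1]]}}

```text
t: 41.05
eef_pos: [0.5668, -0.1184, 0.0067]
eef_rot: [3.142, 0.786, -1.582]
force: [-0.1, -0.4, -2.6]
finger_gap: 0.289
```

Emit:
{"api": "jog_arm", "payload": {"deltas": [[0,0,0,0.01,0,0.01,1],[0,0,0,0,0,0,0.54],[0,0,0,0,0,0,0.54],[0,0,0,0,0,0,0.54],[0,0,0,0,0,0,0.54],[0,0,0,0,0,-0.3,0.54],[0,0,0,0,0,-0.6,0.54],[0,0,0,0,0,-0.8,0.54],[0,0,0,0,0,-1,0.54],[0,0,0,0,0,-1,0.54],[0,0,0,0,0,-1,0.54],[0,0,0,0,0,-0.5,0.54]]}}

```text
t: 42.25
eef_pos: [0.5663, -0.2132, 0.1007]
eef_rot: [-3.137, 0.782, -1.58]
force: [-0.4, -0.1, 0.5]
finger_gap: 0.459
```

```bash
python3 - <<'E'
from h import *
np.set_printoptions(precision=4,suppress=True)
o=get_obs();p=o["eef_pos"];R0=Rm(o["eef_rot"]);print(p,o["eef_rot"],o["finger_gap"]*87,o["force"],o["joint_positions"])
for n in("side","top"):
  snap(n,n+"14.png")
  for k in("padlock_mid","crown","toe_tip","lever_hole","lug_hole","lever_grip"):
    for d in place_of(k,n)[:2]:
      q=w(n,d["location"])
      if q[1]<0: print(n,k,round(d["score"],2),q,pix(n,q).round())
E
```

```text
[ 0.5663 -0.2132  0.1007] [-3.1367  0.7823 -1.5799] 39.913096926759 [-0.4419 -0.063   0.4958] [-0.5     0.6916  0.2888 -0.674  -1.5945  0.6238]
side padlock_mid 0.55 [ 0.566  -0.1305  0.0253] [325. 216.]
side toe_tip 0.56 [ 0.5696 -0.117   0.0555] [324. 210.]
side lever_hole 0.77 [ 0.5649 -0.1163  0.0534] [325. 211.]
side lug_hole 0.77 [ 0.5659 -0.1169  0.0537] [325. 211.]
side lever_grip 0.69 [ 0.4971 -0.1173  0.0553] [351. 212.]
top padlock_mid 0.6 [ 0.5625 -0.1332  0.0178] [371. 234.]
top crown 0.44 [ 0.5678 -0.1289  0.1104] [374. 227.]
top toe_tip 0.46 [ 0.5636 -0.1115  0.0655] [364. 231.]
top lever_hole 0.75 [ 0.5667 -0.1135  0.0551] [365. 230.]
top lug_hole 0.63 [ 0.5685 -0.1129  0.0539] [364. 229.]
top lever_grip 0.68 [ 0.4975 -0.1178  0.0557] [367. 258.]
```

Padlock still upright after release (mid about (0.566,-0.132), z about 0.021). Now straighten the tool, close the fingers, and move over the crown.

Emit:
{"api": "jog_arm", "payload": {"deltas": [[0,1,0,0,0,-0.3,1],[0,1,0,0,0,-0.3,1],[0,1,0,0,0,0,1],[0,1,0,0,0,0,1],[0,1,0,0,0,0,1],[0,1,0,0,0,0,1],[0,1,0,0,0,0,1],[0,1,0,0,0,0,1],[0,1,0,0,0,0,1],[0,0,0,0,0,0,1]], "grip_force": 20}}

```text
t: 43.95
eef_pos: [0.5649, -0.2181, 0.1092]
eef_rot: [3.14, -0.001, -1.578]
force: [-0.8, -0.2, -0.5]
finger_gap: 0.004
```

```bash
python3 - <<'E'
from h import *
np.set_printoptions(precision=4,suppress=True)
o=get_obs();p=o["eef_pos"];R0=Rm(o["eef_rot"]);print(p,o["eef_rot"],o["finger_gap"]*87,o["force"])
print(R0.T@(np.array([.5667,-.1315,.112-OFF])-p)/.025, "vertical",R.from_matrix(R0.T@Rm([np.pi,0,-1.58])).as_rotvec()/np.radians(5))
E
```

```text
[ 0.5649 -0.2181  0.1092] [ 3.1401 -0.0008 -1.5775] 0.34772689808259066 [-0.7978 -0.1758 -0.4577]
[-3.4636 -0.0517  1.0186] vertical [ 0.0166 -0.0098  0.0281]
```

Emit:
{"api": "jog_arm", "payload": {"deltas": [[0,0,0,-0.8,0,0,1],[0,0,0,-0.9,-0.05,0,1],[0,0,0,-0.9,0,0,1],[0,0,0,-0.6,0,0,1],[0,0,0,-0.26,0,0,1],[0,0,0,0,0,0.6,1],[0,0,0,0,0,0.4,1],[0,0,0,0,0,0,1]]}}

```text
t: 44.75
eef_pos: [0.5665, -0.1343, 0.0824]
eef_rot: [3.138, 0.0, -1.583]
force: [-0.2, -0.4, 0.0]
finger_gap: 0.005
```

Emit:
{"api": "jog_arm", "payload": {"deltas": [[0,0,0,0,0,0.15,1],[0,0,0,0,0,0.15,1],[0,0,0,0,0,0.1,1],[0,0,0,0,0,0.1,1],[0,0,0,0,0,0,1]]}}

```text
t: 45.25
eef_pos: [0.5688, -0.1343, 0.0731]
eef_rot: [-3.139, -0.001, -1.581]
force: [-0.1, -0.2, 4.3]
finger_gap: 0.004
```

Emit:
{"api": "jog_arm", "payload": {"deltas": [[0,0,0,0,0,0.12,1],[0,0,0,0,0,0.12,1],[0,0,0,0,0,0.12,1],[0,0,0,0,0,0,1]]}}

```text
t: 45.65
eef_pos: [0.5687, -0.1343, 0.0641]
eef_rot: [-3.139, -0.001, -1.581]
force: [-0.5, 0.7, 5.1]
finger_gap: 0.009
```

Emit:
{"api": "jog_arm", "payload": {"deltas": [[0,0,0,0,0,0.12,1],[0,0,0,0,0,0.1,1],[0,0,0,0,0,0,1]]}}

```text
t: 45.95
eef_pos: [0.5687, -0.1343, 0.0587]
eef_rot: [-3.139, -0.001, -1.581]
force: [-0.2, 0.4, 4.4]
finger_gap: 0.003
```

Emit:
{"api": "jog_arm", "payload": {"deltas": [[0,0,0,0,0,0.08,1],[0,0,0,0,0,0.04,1],[0,0,0,0,0,0,1]]}}

```text
t: 46.25
eef_pos: [0.5688, -0.1343, 0.0558]
eef_rot: [-3.139, -0.001, -1.581]
force: [-1.4, 0.4, 5.4]
finger_gap: 0.004
```

Shackle is sliding in (about 5 N, no jam). Pressing on until the stop is felt.

Emit:
{"api": "jog_arm", "payload": {"deltas": [[0,0,0,0,0,0.06,1],[0,0,0,0,0,0,1]]}}

```text
t: 46.45
eef_pos: [0.5693, -0.1344, 0.055]
eef_rot: [-3.138, -0.001, -1.581]
force: [-2.3, 0.2, 7.5]
finger_gap: 0.007
```

Emit:
{"api": "jog_arm", "payload": {"deltas": [[0,0,0,0,0,0.06,1],[0,0,0,0,0,0,1]]}}

```text
t: 46.65
eef_pos: [0.5706, -0.1345, 0.055]
eef_rot: [-3.135, -0.002, -1.58]
force: [-2.2, -0.0, 12.2]
finger_gap: 0.003
```

Force rises with no travel at tip height 83 mm, so it's home. Retract and check.

Emit:
{"api": "jog_arm", "payload": {"deltas": [[0,0,0,0,0,-0.3,1],[0,0,0,0,0,-0.8,1],[0,0,0,0,0,-1,1],[0,0,0,0,0,-1,1],[0,0,0,0,0,-1,1],[0,0,0,0,0,-1,1],[0,0,0,1,0,0,1],[0,0,0,1,0,0,1],[0,0,0,1,0,0,1],[0,0,0,1,0,0,1],[0,0,0,1,0,0,1],[0,0,0,0,0,0,1]]}}

```text
t: 47.85
eef_pos: [0.566, -0.2613, 0.1782]
eef_rot: [3.141, -0.0, -1.585]
force: [1.0, -0.1, 0.4]
finger_gap: 0.003
```

```bash
python3 - <<'E'
from h import *
np.set_printoptions(precision=4,suppress=True)
o=get_obs();print(o["eef_pos"],o["force"])
for n in("side","top"):
  snap(n,n+"15.png")
  for k in("padlock_mid","crown","toe_tip","lever_hole","lug_hole","lever_grip"):
    for d in place_of(k,n)[:2]:
      q=w(n,d["location"])
      if q[1]<0: print(n,k,round(d["score"],2),q,pix(n,q).round())
a=cv2.imread("pics/side15.png")[165:245,270:376]; b=cv2.imread("pics/top15.png")[185:265,320:426]
cv2.imwrite('pics/g15.png',np.hstack([cv2.resize(x,(400,302),interpolation=cv2.INTER_CUBIC) for x in(a,b)]))
E
```

```text
[ 0.566  -0.2613  0.1782] [ 0.9749 -0.137   0.4262]
side padlock_mid 0.66 [ 0.5639 -0.134   0.021 ] [326. 217.]
side crown 0.47 [ 0.5686 -0.1349  0.0838] [325. 198.]
side toe_tip 0.37 [ 0.5661 -0.1159  0.0401] [325. 215.]
side lever_hole 0.66 [ 0.5671 -0.1182  0.053 ] [325. 211.]
side lever_hole 0.23 [ 0.5308 -0.353  -0.0004] [343. 181.]
side lug_hole 0.63 [ 0.5681 -0.1168  0.0517] [324. 211.]
side lever_grip 0.68 [ 0.4971 -0.1168  0.0533] [351. 212.]
top crown 0.59 [ 0.5678 -0.112   0.0525] [364. 230.]
top lug_hole 0.83 [ 0.5686 -0.1129  0.0526] [364. 230.]
```

View pics/g15.png

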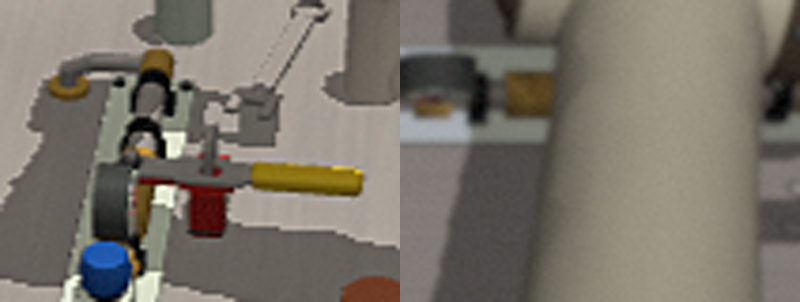

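The side view shows the padlock upright under the lug with its shackle through the lever hole (210,172). The top view is blocked by the arm. The side network puts the crown at z 0.084 (closed) and the toe tip at z 0.040, within about 2 mm of the hole.

```bash
python3 -c "
from plant import *
print(sign_off())"
```

```text
the job is handed in; nothing more can be done
None
```

I turned the lever to off and locked it there with the red padlock. The padlock stands upright on the bench under the lug, with its toe leg through both holes and the shackle pushed home. I handed the job in with the robot clear, at about 48 s of the 72 s allowed; no verdict is reported.

**How it went:** I swung the lever round in the gripper, picked the padlock up and stood it on end, then regripped it across its thickness. I slid it in from the side and pushed the crown down with closed fingers.

**Last checks:**
- **Lever:** the tool yaw at release was 3.131 rad, against 3.131 for off. That target came from the plate edges in the picture. I did not re-measure the lever angle after locking, but the side view still shows it in place.
- **Shackle:** the push stopped at tip height 83 mm with the force rising to 12 N, and the crown then read 84 mm, which is closed. The toe tip was at 40 mm, below the lug.
- **Fit:** toe tip and lever hole agreed within about 3 mm in the side view, and the padlock centre was 21 mm above the bench.
- **Bystanders:** nothing pushed on the arm on the way past them. I did not measure their positions again at the end.

**What failed or disagreed:**
- The reported tool point lies about 28 mm beyond the real fingertips. My first grip on the lever closed on nothing because of this; I measured the offset by touching the bench and corrected for it.
- The top camera was blocked by the arm at the end, so only the side view confirms the final state.
- Earlier on, the two cameras differed by 2–5 mm in y.

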